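# Put the spare radio batteries on charge

### The arm

A 6-joint arm with a two-finger parallel gripper is mounted at the origin on the work surface. World frame = base frame: x ahead of the robot, y to its left, z up, the work surface at z = 0. Lengths are in m, angles in rad, forces in N, time in s.
With the tool pointing down it reaches from about 0.325 to 0.85 m from the base axis. Payload 15.5 kg.
Tool frame: the origin (TCP) lies at the very end of the fingers, on their centre line; the grasp point (between the pads) lies 19 mm behind it (grasp_offset is the distance from the TCP to the grasp point, in m); z points along the fingers, y is the line along which they close (so a half turn about z gives the same grasp; the last joint's range is limited). The gripper opens to 91 mm and grips with 3 to 60 N. Pads are 32 mm wide; open, the fingers measure 118 mm over their backs; the gripper's body (76 mm by 178 mm) begins 60 mm behind the grasp point.
Start: joints at [1.012, 0.494, 1.345, -0, 1.302, -0.096], TCP at [0.279, 0.559, 0.214] pointing down, gripper open.
Joint ranges: [-2.91, 2.91], [-0.82, 2.16], [0.22, 2.67], [-1.22, 4.37], [0.12, 2.79], [-3.08, 3.08]. Speed limits (rad/s): [1.89, 1.89, 2.57, 3.01, 3.01, 3.01].

### API

Orientations are given as a unit quaternion [w, x, y, z].
In Python, from bench import * gives the robot as it stands.
- The arm moves only by the tool apply_moves, never from a script. Its arguments are lists of equal length, an entry for each row: "jaw": the opening, from -1 (shut) to 1 (fully open); "offset": the shift along the tool's x, y, z in units of 1 m (1.0 is 1 m), a list of three; "spin": the turn about the tool's z in units of 180 degrees (1.0 is 180 degrees). In form: {"jaw": [jaw, ...], "offset": [[tx, ty, tz], ...], "spin": [spin, ...]}. A call has 1 to 5 rows; each row is the pose to reach, as a shift and turn from the pose commanded when the call began, along the tool's axes at that moment, turning the shorter way round; what a row does not reach only later rows make up. A row lasts 1/10 s, in which the tool goes at most 50 mm and 8.59 degrees, less where a joint would pass 70% of its speed; a pose out of reach is approached as far as the arm can. A call with a number of a shift or a turn outside -1 to 1 is refused whole. A call with a gripper value outside its range is refused whole. The fingers move at their own pace and stop on an object; "grip_force" is the grip in N (left out, the last holds). Time passes only in rows, so rows that repeat a pose let the fingers close. It gives the time, the measured TCP pose, the force, the opening and the grip force at its end, in the units of the state.
- get_state(): the state, without advancing time (a new reading comes with each control period).
- grab_frame(name): name is "scene" or "side" or "wrist"; returns a dict with "frame" (480x640x3 uint8, red, green, blue), "fov_y" (degrees; the focal length in pixels is half the picture's height over the tangent of half this angle, whatever the lens; pixels are square), "cx", "cy" (the principal point, pixels), "cam_to_world" (4x4, takes a point from camera to world coordinates); the wrist camera has in their place "hand_eye" (4x4, takes a point from camera to tool coordinates, whose origin is the TCP and whose axes are the flange's). Camera axes: x right, y down, z forward; pixel columns grow to the right and rows downward; lengths in m; the calibration is good to about 2 mm. A picture is of the moment at which its call begins: read the wrist's pose just before it. There is no depth.
- finish_job(): hands the job in; it is judged then, once.
Trained networks look in a picture, given as the dict that the camera call returned (one of the last four; its "shot" number tells which), for a name from the list of things; names that differ only in an ending like _2 or _b are one class to them, and where a whole thing is asked for, a point or a joint stands for the part that bears it (a point fixed in the world has none). Each returns a list of dicts, best first, with "p" (0 to 1); they miss things now and then, are a little off and sometimes report something else, mostly with a low value. They report only what shows in the picture. A call takes as long as a camera call.
- trace(picture, target): "region" (480x640 bool, what is visible of it) and "location" ([column, row] in pixels, amid what is visible of it).
The state is a dict: "t": time; "joint_positions": joint angles; "qd": joint speeds; "tau": joint torques, N m; "tcp_pos": TCP position; "ee_rot": TCP orientation; "ft_force": force on the tool from outside, world axes, zero at the start; "moment": the same for the moment, N m; "grip_width": finger opening in m; "gripper_force": force on a finger pad.
Only numpy, scipy, OpenCV 4.12 (cv2) and the standard library are available. Lean on these libraries where they do the work, as an engineer would, in place of code of your own. Each camera call takes 0.05 s, during which the arm holds its last target. There are 200 camera calls.

### The job

Slide the battery carrier along its rail until it clicks in at the blue load station, then lay every loose battery into a nest of its own shape there, oblong packs in oblong nests and round ones upright in round nests, each fully down. When all are in, slide the loaded carrier to the yellow charging station until it clicks in, and only then throw the red start lever fully over, away from you. Leave the bottle, the mug and the mouse alone.

Things in the scene. Friction and masses are not known exactly. Their poses are not given: they have to be found in the camera images.
- rail: aluminium slide rail, 100 x 450 mm base plate 8 mm thick fixed on the desk; origin under its middle, at desk height; y runs along the rail, x across it (away from the robot), z up. Everything on the rail keeps this orientation
- carrier (a joint): position of the battery carrier along the rail's +y, m: 0 in the middle of the rail, free from -0.122 to 0.122. Two click detents, one at each station (-0.100 and +0.100), draw it in from about 6 mm either side; about 6 N pushes it in or out of one, 1 N slides it elsewhere
- carrier_top (a point): centre of the top of the grey sliding carrier, a plate 126 (x) x 210 (y) x 24 mm, 40 mm above the desk, axes parallel to the rail's. Its top has five nests 10 mm deep: three oblong in the row nearer the robot, two round in the farther row with an upright black push handle between them
- carrier_grip (a point): point in the push handle, 15 mm below its top and 51 mm above the carrier's top (91 mm above the desk): an upright black post with an orange cap, 28 mm along x and 20 mm along y, 67 mm tall above the carrier's top
- carrier_mark (a point): top of the orange pointer on the carrier's far edge (40 mm above the desk); the carrier is at a station when this pointer is level, along the rail, with the stripe on the middle of the station block
- load_station: load station: blue block 36 (x) x 80 (y) x 30 mm with a white stripe, fixed on the desk beyond the rail at one of the two detents (at either end); origin in the middle of its underside, axes parallel to the rail's
- charge_station: charging station: yellow block 36 x 80 x 30 mm with four brass contacts and a black stripe, fixed beyond the rail at the other detent; origin in the middle of its underside, axes parallel to the rail's
- start (a joint): angle of the charger's start lever, rad: 0 leaning to the robot (off), 1.0 at its stop leaning away (on); it stays where it is left
- start_tip (a point): centre of the red ball (26 mm diameter) on the start lever's end; the lever swings about a level axis along y, 80 mm below the ball's path, towards +x of the switch box; the hinge is 72 mm above the desk
- charger: black switch box 110 x 120 x 50 mm with two meters, fixed on the desk left or right of the rail; a grey block 70 x 50 x 25 mm on its top carries the start lever; origin in the middle of the box's underside
- bottle: red drinking bottle, 70 mm diameter, 190 mm tall, standing on the desk on the side of the rail across from the switch box; leave it alone; origin under its middle
- mug: blue mug, 80 mm diameter, 90 mm tall, off the left end of the rail; leave it alone; origin under its middle
- mouse: grey computer mouse 100 x 60 x 32 mm, off the right end of the rail; leave it alone; origin under its middle
- pack0: oblong radio battery pack, black with an orange band, 36 (x) x 56 (y) x 36 (z) mm, 160 g; origin at its centre, 18 mm from its four long faces, y along its length; may be absent
- oblong_nest0 (a point): centre of the floor of an oblong nest, 40 (x) x 60 (y) mm, 10 mm deep (floor 30 mm above the desk), long side along the carrier's y; takes any pack
- pack1: oblong radio battery pack, black with an orange band, 36 (x) x 56 (y) x 36 (z) mm, 160 g; origin at its centre, 18 mm from its four long faces, y along its length; may be absent
- oblong_nest1 (a point): centre of the floor of an oblong nest, 40 (x) x 60 (y) mm, 10 mm deep (floor 30 mm above the desk), long side along the carrier's y; takes any pack
- pack2: oblong radio battery pack, black with an orange band, 36 (x) x 56 (y) x 36 (z) mm, 160 g; origin at its centre, 18 mm from its four long faces, y along its length; may be absent
- oblong_nest2 (a point): centre of the floor of an oblong nest, 40 (x) x 60 (y) mm, 10 mm deep (floor 30 mm above the desk), long side along the carrier's y; takes any pack
- puck0: round green headset battery, 40 mm diameter, 30 mm tall, 110 g, brass contact on top; origin in the middle of its underside; may be absent
- round_nest0 (a point): centre of the floor of a round nest, 44 mm diameter, 10 mm deep (floor 30 mm above the desk); takes any puck
- puck1: round green headset battery, 40 mm diameter, 30 mm tall, 110 g, brass contact on top; origin in the middle of its underside; may be absent
- round_nest1 (a point): centre of the floor of a round nest, 44 mm diameter, 10 mm deep (floor 30 mm above the desk); takes any puck

How it is judged:
By the outcome, as a careful person would: the job done as asked, in the order asked, and still so for the second after the job is handed in, with the robot touching nothing.
Of pack0, pack1, pack2, puck0, puck1 only 3 to 5 are there at a start; the rules pass over those that are not, and their reading is None.
At some moment in a run one of pack0, pack1, pack2, puck0, puck1 may be knocked a few centimetres aside while the robot is not near it.
Once in a run the grip may slacken for a moment while it holds something.
It also fails if it takes over 210 s, if anything falls off the work surface, if the arm or the gripper's body presses on something with over 40 N, if the wrist force passes 120 N, or if a joint passes its speed limit or range.

## Working session

There is one attempt and no reset: what is moved stays moved. The work goes in short steps, Python scripts to look and compute and a tool call to move; the robot and the scene stay as the last step left them, time stands still between calls to the robot, and variables do not carry over. Pictures are saved under pics/ and viewed, at most 14 in all, crops included, and the job is handed in when it is done.

Besides the shell and the picture viewer there is one more tool, called as a command line: name --pt "numbers of a row" for each row, then --argument value for the rest. apply_moves: Moves the arm, as the interface text tells. Shifts and turns lie within -1 to 1; 1 stands for 1 m of shift or 180 degrees of turn. Its arguments: {"type":"object","properties":{"jaw":{"type":"array"},"offset":{"type":"array"},"spin":{"type":"array"},"grip_force":{"type":"number"}},"required":["jaw","offset","spin"]}

```bash
ls; mkdir -p pics; cat > h.py <<'E'
from bench import *
import numpy as np, cv2
from scipy.spatial.transform import Rotation as R
def save(p,n): cv2.imwrite('pics/'+n,cv2.cvtColor(p['frame'],cv2.COLOR_RGB2BGR))
def T_of(p,s=None):
    if 'cam_to_world' in p: return np.array(p['cam_to_world'])
    q=s['ee_rot']; T=np.eye(4); T[:3,:3]=R.from_quat([q[1],q[2],q[3],q[0]]).as_matrix(); T[:3,3]=s['tcp_pos']
    return T@np.array(p['hand_eye'])
def ray(p,uv,z,s=None):
    T=T_of(p,s); f=240/np.tan(np.radians(p['fov_y'])/2)
    d=T[:3,:3]@np.array([(uv[0]-p['cx'])/f,(uv[1]-p['cy'])/f,1]); o=T[:3,3]
    return o+d*(z-o[2])/d[2]
def proj(p,X,s=None):
    T=np.linalg.inv(T_of(p,s)); f=240/np.tan(np.radians(p['fov_y'])/2)
    c=T[:3,:3]@np.array(X)+T[:3,3]; return np.array([p['cx']+f*c[0]/c[2],p['cy']+f*c[1]/c[2]])
E
python3 - <<'E'
from h import *
s=get_state(); print(s)
ims=[]
for n in ['scene','side','wrist']:
    s=get_state(); p=grab_frame(n); save(p,n+'0.png')
    print(n,p['fov_y'],p['cx'],p['cy'],T_of(p,s).round(3).tolist())
    if n=='wrist': print(np.array(p['hand_eye']).round(4).tolist())
    for t,z in [('rail',.008),('carrier',.04),('carrier_grip',.1),('carrier_mark',.04),('load_station',.03),('charge_station',.03),('charger',.05),('start_tip',.13),('bottle',.1),('mug',.05),('mouse',.02),('pack0',.036),('puck0',.03),('oblong_nest0',.03),('round_nest0',.03)]:
        try:
            for d in trace(p,t)[:5]:
                if d['p']>.2: print(' ',t,round(d['p'],2),np.round(d['location']),int(d['region'].sum()),ray(p,d['location'],z,s).round(3)[:2])
        except Exception as e: print(t,e)
E
```

```text
pics
{'t': 0.0, 'joint_positions': array([ 1.01249340e+00,  4.94161965e-01,  1.34616233e+00, -1.79602774e-05,
        1.30250655e+00, -9.55013269e-02]), 'qd': array([-0.00062917, -0.00159983, -0.00144792, -0.00059815,  0.00048626,
        0.00022052]), 'tau': array([ 1.12591955e-03, -8.78834295e+01, -3.81860518e+01,  7.09525729e-02,
        5.30683994e-02, -6.51782125e-05]), 'tcp_pos': array([0.27882563, 0.55891023, 0.2133409 ]), 'ee_rot': array([-1.90600234e-04,  2.29338845e-01,  9.73346449e-01, -5.89091953e-04]), 'ft_force': array([-0.15802627, -0.67769801,  0.00179632]), 'moment': array([-0.03177083,  0.0110536 ,  0.02630099]), 'gripper_force': 0.0, 'grip_width': 0.09124367429597417}
scene 43.967574959633055 330.2252657775239 252.19886960278538 [[0.708, 0.552, -0.44, 1.132], [0.706, -0.554, 0.441, -0.564], [-0.0, -0.623, -0.782, 1.099], [0.0, 0.0, 0.0, 1.0]]
  rail 0.71 [346. 293.] 11328 [ 0.624 -0.008]
  rail 0.66 [341. 198.] 414 [0.412 0.194]
  rail 0.38 [332. 295.] 5352 [ 0.605 -0.033]
  carrier 0.83 [333. 292.] 5213 [ 0.617 -0.043]
  carrier 0.52 [339. 200.] 428 [0.435 0.163]

[... 2267 characters left out ...]
. 220.] 506 [0.419 0.162]
  pack0 0.58 [238. 246.] 509 [0.438 0.067]
  puck0 0.92 [245. 273.] 370 [ 0.442 -0.01 ]
  puck0 0.62 [239. 339.] 460 [ 0.41  -0.186]
  puck0 0.61 [300. 154.] 1336 [0.641 0.412]
  oblong_nest0 0.65 [328. 274.] 5119 [ 0.614 -0.046]
  round_nest0 0.72 [328. 277.] 5051 [ 0.611 -0.056]
  round_nest0 0.71 [223. 156.] 1627 [0.438 0.439]
wrist 61.4342041115545 317.92978681473073 245.71096502563293 [[0.446, 0.857, 0.257, 0.207], [0.895, -0.427, -0.128, 0.595], [0.0, 0.287, -0.958, 0.385], [0.0, 0.0, 0.0, 1.0]]
[[0.0007, -0.958, -0.2869, 0.0801], [1.0, 0.0006, 0.0002, -0.0004], [-0.0, -0.2869, 0.958, -0.1712], [0.0, 0.0, 0.0, 1.0]]
  bottle 0.77 [225. 420.] 3462 [0.386 0.418]
```

View pics/scene0.png

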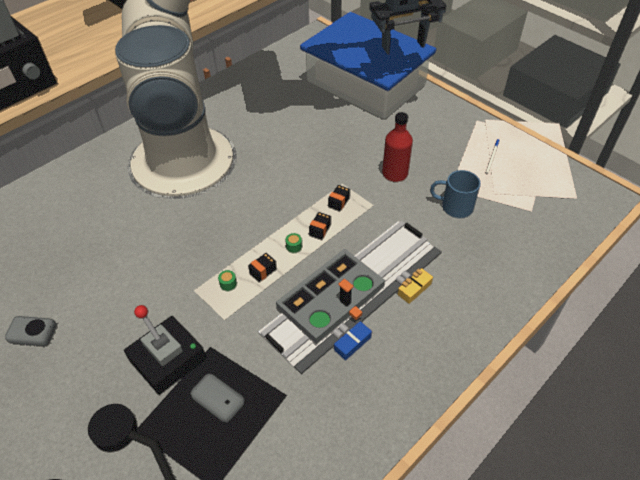

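View pics/side0.png

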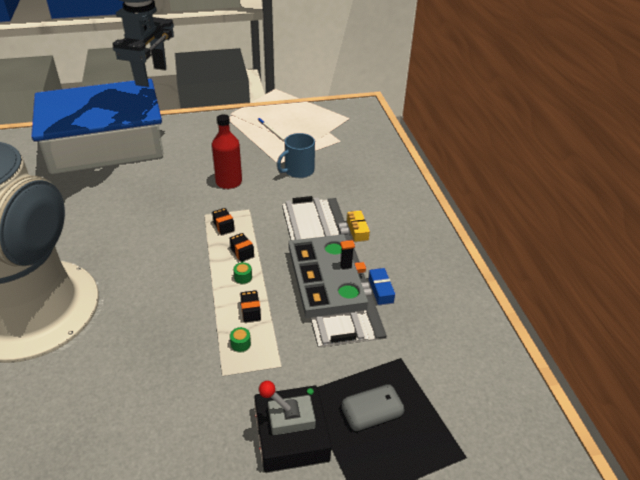

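The pictures show three packs and two pucks on the strip. The blue station is at the −y end (scene 352,340), the yellow one at +y (415,285), and the switch box on the right (142,316 is the ball). I'll move the wrist camera over the middle.

apply_moves --jaw '[1,1,1,1,1]' --pt "0 0 -0.05" --pt "0 0 -0.1" --pt "-0.447 -0.401 -0.2" --pt "-0.447 -0.401 -0.2" --pt "-0.447 -0.401 -0.2" --spin '[0,0,0,0,0]'

```text
t: 2.9
tcp_pos: [0.3337, 0.4202, 0.3391]
ee_rot: [0.0, 0.229, 0.973, 0.0]
ft_force: [0.4, -0.2, 0.1]
grip_width: 0.0912
gripper_force: 0.0
```

```bash
cat >> h.py <<'E'
def tgt(x,y,z,yaw=None,q=False):
    """shift (tool axes) & spin to reach world pose; yaw=angle of tool x in world, deg"""
    s=get_state(); w=s['ee_rot']; M=R.from_quat([w[1],w[2],w[3],w[0]]).as_matrix()
    o=M.T@(np.array([x,y,z])-s['tcp_pos']); cur=np.degrees(np.arctan2(M[1,0],M[0,0]))
    sp=0 if yaw is None else (-(yaw-cur)+180)%360-180
    if not q: print('t',round(s['t'],2),'tcp',s['tcp_pos'].round(4),'yaw',round(cur,2),'tilt',M[:,2].round(3),'w',round(s['grip_width'],4),'F',np.round(s['ft_force'],1))
    print('  offset',o.round(4).tolist(),'spin',round(sp/180,4))
E
python3 -c "
from h import *
tgt(.5,0,.42,90)"
```

```text
t 2.9 tcp [0.3337 0.4202 0.3391] yaw 153.54 tilt [ 0.001  0.    -1.   ] w 0.0912 F [ 0.4 -0.2  0.1]
  offset [-0.3362, -0.3021, -0.081] spin 0.353
```

apply_moves --jaw '[1,1,1,1,1]' --pt "-0.336 -0.302 -0.08" --pt "-0.336 -0.302 -0.08" --pt "-0.336 -0.302 -0.08" --pt "-0.336 -0.302 -0.08" --pt "-0.336 -0.302 -0.08" --spin '[0.353,0.353,0.353,0.353,0.353]'

```text
t: 3.4
tcp_pos: [0.424, 0.1908, 0.3827]
ee_rot: [0.0, 0.572, 0.82, 0.0]
ft_force: [1.4, -0.4, -0.4]
grip_width: 0.0915
gripper_force: 0.0
```

```bash
python3 -c "
from h import *
tgt(.5,0,.42,90)"
```

```text
t 3.4 tcp [0.424  0.1908 0.3827] yaw 110.17 tilt [ 0.001  0.    -1.   ] w 0.0915 F [ 1.4 -0.4 -0.4]
  offset [-0.2053, 0.0055, -0.0373] spin 0.1121
```

apply_moves --jaw '[1,1,1,1,1]' --pt "-0.18 0 -0.03" --pt "-0.18 0 -0.03" --pt "-0.18 0 -0.03" --pt "-0.18 0 -0.03" --pt "-0.18 0 -0.03" --spin '[0.1,0.1,0.1,0.1,0.1]'

```text
t: 3.9
tcp_pos: [0.4882, 0.0207, 0.4126]
ee_rot: [0.001, 0.693, 0.721, 0.0]
ft_force: [0.3, 0.0, -0.2]
grip_width: 0.0911
gripper_force: 0.0
```

```bash
cat >> h.py <<'E'
def look(name,things,th=.3):
    s=get_state(); p=grab_frame(name); out={}
    for t,z in things:
        for d in trace(p,t)[:6]:
            if d['p']>th: print(' ',t,round(d['p'],2),np.round(d['location']),int(d['region'].sum()),ray(p,d['location'],z,s).round(4)[:2])
    return s,p
E
python3 -c "
from h import *
tgt(.5,0,.42,90)
s,p=look('wrist',[('pack0',.036),('puck0',.03),('carrier_mark',.04),('load_station',.03),('charge_station',.03),('start_tip',.13),('carrier_grip',.1)])
save(p,'w1.png'); import pickle; pickle.dump((s,{k:v for k,v in p.items()}),open('w1.pkl','wb'))"
```

```text
t 3.9 tcp [0.4882 0.0207 0.4126] yaw 92.28 tilt [ 0.001 -0.001 -1.   ] w 0.0911 F [ 0.3  0.  -0.2]
  offset [-0.0212, 0.011, -0.0074] spin 0.0127
  pack0 0.82 [259.  56.] 1491 [0.4102 0.1795]
  pack0 0.61 [281. 262.] 1135 [ 0.4407 -0.0887]
  pack0 0.59 [286. 136.] 1303 [0.4455 0.085 ]
  puck0 0.87 [262. 309.] 714 [ 0.4126 -0.1678]
  puck0 0.69 [280. 192.] 724 [0.4377 0.0105]
  carrier_mark 0.93 [401. 227.] 13396 [ 0.6069 -0.0307]
  load_station 0.58 [470. 263.] 1615 [ 0.7141 -0.0825]
  charge_station 0.93 [495. 123.] 2125 [0.7188 0.1126]
  start_tip 0.67 [413. 161.] 30662 [0.5926 0.0672]
  carrier_grip 0.6 [402. 225.] 13342 [ 0.5941 -0.0126]
```

View pics/w1.png

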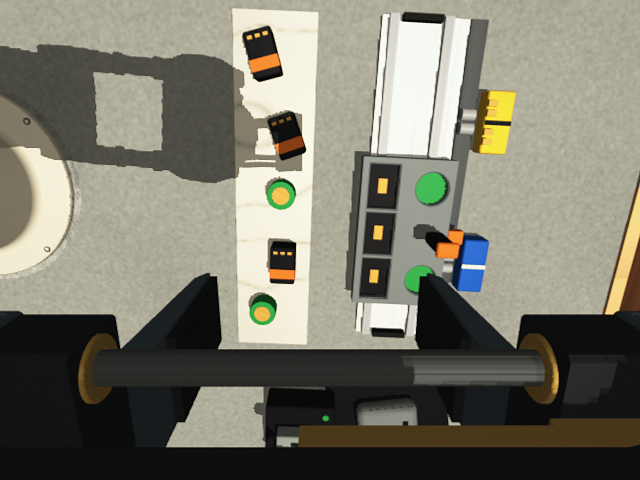

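The wrist view shows the packs at (262,53), (286,135) and (283,262), the pucks at (281,194) and (263,310), the nest pads in x≈374–382, the handle cap at (447,248) and the pointer at (456,237).

```bash
cat >> h.py <<'E'
def blobs(p,lo,hi,s,z,amin=15,box=None,pr=True):
    hsv=cv2.cvtColor(p['frame'],cv2.COLOR_RGB2HSV); m=cv2.inRange(hsv,lo,hi)
    if box: b=np.zeros_like(m); b[box[1]:box[3],box[0]:box[2]]=1; m*=b
    n,l,st,c=cv2.connectedComponentsWithStats(m)
    r=[]
    for i in range(1,n):
        if st[i,4]>=amin:
            X=ray(p,c[i],z,s); r.append(X)
            if pr: print('  ',c[i].round(1),st[i,4],X.round(4)[:2], 'bb',st[i,:4])
    return m,r
E
python3 -c "
from h import *
import pickle; s,p=pickle.load(open('w1.pkl','rb'))
print('orange'); blobs(p,(5,120,120),(25,255,255),s,.03,20)
print('green'); blobs(p,(50,120,60),(85,255,255),s,.03,20)
print('yellow'); blobs(p,(20,180,120),(32,255,255),s,.03,40)
print('blue'); blobs(p,(100,150,80),(125,255,255),s,.03,40)
print('black rail ends'); blobs(p,(0,0,0),(180,255,45),s,.015,200,box=(340,0,470,345))
print('packs black'); blobs(p,(0,0,0),(180,255,45),s,.036,100,box=(235,10,310,290))
"
```

```text
orange
   [264.5  32.8] 25 [0.4162 0.207 ] bb [262  31   6   5]
   [256.6  34.8] 25 [0.4065 0.2043] bb [254  33   6   5]
   [248.8  37. ] 25 [0.3967 0.2015] bb [246  35   6   5]
   [264.2  62.4] 399 [0.4159 0.1732] bb [248  53  33  20]
   [493.7 104.5] 248 [0.7132 0.1352] bb [484  90  32  31]
   [486.9 139.2] 201 [0.7114 0.0916] bb [479 122  26  33]
   [288.7 144.9] 283 [0.4486 0.0736] bb [275 136  30  19]
   [382.2 185.5] 153 [0.5778 0.0248] bb [377 178  11  16]
   [623.5 263.9] 439 [ 0.938  -0.0746] bb [605 184  35 131]
   [280.1 195.4] 231 [0.4381 0.0055] bb [272 187  17  17]
   [377.7 232. ] 139 [ 0.577  -0.0412] bb [373 225  11  15]
   [450.3 245.3] 520 [ 0.6826 -0.0566] bb [436 230  28  29]
   [281.7 273.9] 250 [ 0.4421 -0.1099] bb [269 269  26  11]
   [373.5 275.6] 123 [ 0.5764 -0.1072] bb [369 269  10  14]
   [261.6 313.4] 178 [ 0.4128 -0.1746] bb [254 307  16  14]
   [554.5 376. ] 200 [ 0.877  -0.2654] bb [550 353   9  41]
green
   [430.8 188.1] 743 [0.6447 0.0238] bb [416 173  31  31]
   [280.9 193.9] 351 [0.4393 0.0076] bb [267 181  28  28]
   [415.9 277.1] 409 [ 0.6387 -0
[... 432 characters left out ...]
[0.613  0.2352] bb [402  13  42  10]
   [383.3 186. ] 1029 [0.5819 0.022 ] bb [368 165  32  44]
   [378.7 233.3] 934 [ 0.5812 -0.0469] bb [364 213  31  41]
   [434.9 238.7] 254 [ 0.664  -0.0517] bb [425 232  26  19]
   [374.4 277.5] 844 [ 0.5805 -0.1158] bb [360 259  30  38]
   [441.1 314.1] 3142 [ 0.6887 -0.1723] bb [416 274  54  71]
   [387.6 332.4] 245 [ 0.6086 -0.207 ] bb [372 328  32  10]
packs black
   [259.8  43.7] 676 [0.4112 0.1935] bb [243  27  34  33]
   [268.   73.7] 262 [0.4215 0.1597] bb [253  66  30  15]
   [284.1 127.7] 634 [0.4428 0.0955] bb [268 112  33  31]
   [292.5 153.1] 156 [0.4543 0.0636] bb [280 146  26  14]
   [282.7 255.5] 596 [ 0.4436 -0.0796] bb [270 241  26  29]
```

```bash
python3 -c "
from h import *
import pickle; s,p=pickle.load(open('w1.pkl','rb'))
for x,y in [(.644,-.0415),(.651,-.0415)]: print(proj(p,(x,y,.107),s), proj(p,(x,y,.04),s))
print(ray(p,(447,249),.107,s))
m,_=blobs(p,(5,120,120),(25,255,255),s,.03,20,box=(436,228,470,262),pr=False)
for r in m[228:262,432:470]: print(''.join('#' if v else '.' for v in r))
tgt(.644,-.0415,.15,89.3)
tgt(.644,-.0415,.072,89.3)
"
```

```text
[440.57893044 250.22683004] [426.53568929 235.91890766]
[446.20996077 250.44262636] [431.52816433 236.11250156]
[ 0.65173005 -0.03960153  0.107     ]
......................................
......................................
.................###..................
.................##############.......
................################......
................################......
................################......
................################......
................###############.......
................###############.......
................###############.......
.................##############.......
..................#############.......
...................############.......
.....................##########.......
......########################........
......########################........
.....#######################..........
.....#######################..........
.....#######################..........
.....#######################..........
.....######################...........
.....######################...........
....#######################...........
....#######################...........
....#######################...........
....#######################...........
....######################............
....######################............
.....#####################............
.....................####.............
......................................
......................................
......................................
t 4.3 tcp [0.4866 0.025  0.4121] yaw 92.59 tilt [-0.  0. -1.] w 0.0918 F [ 0.7 -0.4 -0.2]
  offset [-0.0735, 0.1542, 0.2621] spin 0.0183
t 4.3 tcp [0.4866 0.025  0.4121] yaw 92.59 tilt [-0.  0. -1.] w 0.0918 F [ 0.7 -0.4 -0.2]
  offset [-0.0735, 0.1542, 0.3401] spin 0.0183
```

apply_moves --jaw '[1,1,1,1,1]' --pt "-0.073 0.161 0.2" --pt "-0.073 0.161 0.2" --pt "-0.073 0.161 0.2" --pt "-0.073 0.161 0.2" --pt "-0.073 0.161 0.2" --spin '[0.018,0.018,0.018,0.018,0.018]'

```text
t: 4.8
tcp_pos: [0.6416, -0.0374, 0.2233]
ee_rot: [0.0, 0.711, 0.703, 0.0]
ft_force: [0.6, -0.5, 0.9]
grip_width: 0.0913
gripper_force: 0.0
```

apply_moves --jaw '[1,1,1,1,1]' --pt "0 0 0" --pt "0 0 0" --pt "0 0 0" --pt "0 0 0" --pt "0 0 0" --spin '[0,0,0,0,0]'

```text
t: 5.3
tcp_pos: [0.6405, -0.0373, 0.2264]
ee_rot: [0.001, 0.711, 0.703, 0.001]
ft_force: [0.0, 0.5, 0.5]
grip_width: 0.0911
gripper_force: 0.0
```

```bash
python3 -c "
from h import *
tgt(.651,-.0415,.072,89.3)
s=get_state();p=grab_frame('wrist')
print(proj(p,(.651,-.0415,.107),s))
blobs(p,(5,120,120),(25,255,255),s,.107,100)
blobs(p,(5,120,120),(25,255,255),s,.03,100)
"
```

```text
t 5.3 tcp [ 0.6405 -0.0373  0.2264] yaw 89.3 tilt [ 0.002 -0.    -1.   ] w 0.0911 F [0.  0.5 0.5]
  offset [-0.0041, 0.0102, 0.1544] spin -0.0
[330.19565713 242.58085826]
   [400.   11.8] 322 [0.6961 0.1118] bb [392   0  17  25]
   [398.6  63.8] 501 [0.6967 0.0812] bb [389  38  41  50]
   [86.3 89.8] 787 [0.4874 0.0675] bb [64 74 47 33]
   [244.2 147.6] 260 [0.591  0.0284] bb [238 137  13  22]
   [ 90.5 171.9] 564 [0.4808 0.0129] bb [ 77 159  28  27]
   [625.5 257. ] 330 [ 0.8751 -0.0557] bb [607 160  33 155]
   [364.4 222.5] 520 [ 0.6763 -0.0263] bb [353 212  24  22]
   [248.4 226.1] 149 [ 0.5905 -0.028 ] bb [242 221  14  11]
   [332.3 242.4] 800 [ 0.6526 -0.0414] bb [315 231  36  25]
   [251.5 286.6] 258 [ 0.59   -0.0762] bb [245 277  14  20]
   [112.2 291. ] 570 [ 0.4818 -0.0785] bb [ 92 284  41  15]
   [553.9 380.7] 173 [ 0.8376 -0.164 ] bb [549 359   9  38]
   [400.   11.8] 322 [0.7105 0.13  ] bb [392   0  17  25]
   [398.6  63.8] 501 [0.7111 0.0913] bb [389  38  41  50]
   [86.3 89.8] 787 [0.4464 0.0739] bb [64 74 47 33]
   [244.2 147.6] 260 [0.5776 0.0245] bb [238 137  13  22]
   [ 90.5 171.9] 564 [0.438  0.0049] bb [ 77 159  28  27]
   [625.5 257. ] 330 [ 0.9368 -0.0819] bb [607 160  33 155]
   [364.4 222.5] 520 [ 0.6854 -0.0448] bb [353 212  24  22]
   [248.4 226.1] 149 [ 0.5769 -0.0469] bb [242 221  14  11]
   [332.3 242.4] 800 [ 0.6554 -0.0638] bb [315 231  36  25]
   [251.5 286.6] 258 [ 0.5762 -0.1078] bb [245 277  14  20]
   [112.2 291. ] 570 [ 0.4393 -0.1107] bb [ 92 284  41  15]
   [553.9 380.7] 173 [ 0.8895 -0.2189] bb [549 359   9  38]
```

apply_moves --jaw '[1,1,1,1,1]' --pt "-0.004 0.011 0.05" --pt "-0.004 0.011 0.1" --pt "-0.004 0.011 0.13" --pt "-0.004 0.011 0.154" --pt "-0.004 0.011 0.154" --spin '[0,0,0,0,0]'

```text
t: 5.85
tcp_pos: [0.6495, -0.0414, 0.0682]
ee_rot: [-0.002, 0.712, 0.703, -0.001]
ft_force: [-0.5, 0.7, -0.3]
grip_width: 0.091
gripper_force: 0.0
```

apply_moves --jaw '[-0.6,-0.6,-0.6,-0.6,-0.6]' --pt "0 0 0" --pt "0 0 0" --pt "0 0 0" --pt "0 0 0" --pt "0 0 0" --spin '[0,0,0,0,0]' --grip_force 30

```text
t: 6.35
tcp_pos: [0.6518, -0.0418, 0.0715]
ee_rot: [0.0, 0.712, 0.703, 0.0]
ft_force: [-0.1, -0.2, 1.2]
grip_width: 0.0542
gripper_force: 0.0
```

apply_moves --jaw '[-0.8,-0.8,-0.8,-0.8,-0.8]' --pt "0 0 0" --pt "0 0 0" --pt "0 0 0" --pt "0 0 0" --pt "0 0 0" --spin '[0,0,0,0,0]'

```text
t: 6.85
tcp_pos: [0.6519, -0.0418, 0.0708]
ee_rot: [0.0, 0.712, 0.703, 0.0]
ft_force: [3.5, -0.6, -2.0]
grip_width: 0.0279
gripper_force: 30.0
```

apply_moves --jaw '[-0.8,-0.8,-0.8,-0.8,-0.8]' --pt "-0.015 0 0" --pt "-0.03 0 0" --pt "-0.04 0 0" --pt "-0.045 0 0" --pt "-0.045 0 0" --spin '[0,0,0,0,0]'

```text
t: 7.35
tcp_pos: [0.6514, -0.0876, 0.0709]
ee_rot: [0.0, 0.712, 0.702, 0.0]
ft_force: [5.4, -0.9, -3.6]
grip_width: 0.0273
gripper_force: 30.0
```

apply_moves --jaw '[-0.8,-0.8,0,0,0]' --pt "0 0 0" --pt "0 0 0" --pt "0 0 0" --pt "0 0 0" --pt "0 0 0" --spin '[0,0,0,0,0]'

```text
t: 7.85
tcp_pos: [0.6506, -0.0868, 0.0708]
ee_rot: [-0.0, 0.712, 0.703, -0.0]
ft_force: [0.3, 0.9, -0.0]
grip_width: 0.0455
gripper_force: 0.0
```

```bash
python3 -c "
from h import *
tgt(.651,-.0865,.2,89.3)
s=get_state();p=grab_frame('side'); save(p,'s2.png')
print('pointer/cap');blobs(p,(5,120,120),(25,255,255),s,.04,20,box=(280,180,420,340))
print('blue'); blobs(p,(100,150,80),(125,255,255),s,.03,40,box=(340,180,420,340))
cv2.imwrite('pics/s2c.png',cv2.resize(cv2.cvtColor(p['frame'],cv2.COLOR_RGB2BGR)[190:360,260:430],None,fx=3,fy=3))
"
```

```text
t 7.85 tcp [ 0.6506 -0.0868  0.0708] yaw 89.27 tilt [-0.001  0.    -1.   ] w 0.0455 F [ 0.3  0.9 -0. ]
  offset [0.0003, 0.0003, -0.1292] spin -0.0002
pointer/cap
   [352.9 259.3] 97 [ 0.6733 -0.0231] bb [347 255  14   9]
   [365.7 282.1] 87 [ 0.682  -0.0943] bb [361 277  10  11]
   [320.9 313.4] 56 [ 0.5734 -0.1607] bb [317 309   9   9]
blue
   [378.1 273.9] 161 [ 0.7174 -0.0664] bb [370 268  18  13]
   [384.5 292.5] 338 [ 0.7149 -0.121 ] bb [374 282  21  22]
```

View pics/s2c.png

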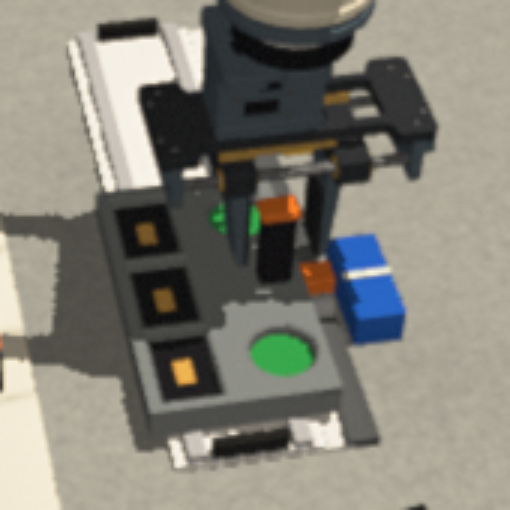

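The carrier sits at the blue station, its pointer (crop 318,277) in line with the white stripe. Next I'll go up and measure the nests and batteries.

apply_moves --jaw '[0.2,0.4,0.6,0.6,0.6]' --pt "0 0 -0.05" --pt "0 0 -0.1" --pt "0.12 -0.15 -0.3" --pt "0.12 -0.15 -0.3" --pt "0.12 -0.15 -0.3" --spin '[0,0,0,0,0]'

```text
t: 8.4
tcp_pos: [0.5693, -0.0202, 0.2804]
ee_rot: [-0.0, 0.712, 0.702, -0.0]
ft_force: [-0.2, 0.9, -0.0]
grip_width: 0.0727
gripper_force: 0.0
```

apply_moves --jaw '[1,1,1,1,1]' --pt "0.056 -0.075 -0.1" --pt "0.056 -0.075 -0.1" --pt "0.056 -0.075 -0.1" --pt "0.056 -0.075 -0.1" --pt "0.056 -0.075 -0.1" --spin '[0,0,0,0,0]'

```text
t: 8.9
tcp_pos: [0.4962, 0.0363, 0.3794]
ee_rot: [0.001, 0.711, 0.703, 0.0]
ft_force: [0.4, -0.1, 0.1]
grip_width: 0.0913
gripper_force: 0.0
```

```bash
cat > m.py <<'E'
from h import *
tgt(.5,0,.3,89.3)
s=get_state();p=grab_frame('wrist'); s2=get_state(); print((s2['tcp_pos']-s['tcp_pos']).round(4))
print('nest pads z.03'); blobs(p,(5,120,120),(25,255,255),s,.03,60,box=(300,0,470,400))
print('green z.03'); blobs(p,(50,120,60),(85,255,255),s,.03,100)
print('blue'); blobs(p,(100,150,80),(125,255,255),s,.03,40)
for t in ('pack0','puck0'):
    for d in trace(p,t)[:6]:
        if d['p']<.3: continue
        r=d['region'].astype(np.uint8)
        c=max(cv2.findContours(r,0,2)[0],key=cv2.contourArea).reshape(-1,2)
        z=.036 if t=='pack0' else .03
        w=np.array([ray(p,q,z,s)[:2]*1000 for q in c],np.float32)
        (x,y),(a,b),th=cv2.minAreaRect(w); (ex,ey),rad=cv2.minEnclosingCircle(w)
        if a<b: long=th+90
        else: long=th
        print(t,round(d['p'],2),'px',np.round(d['location']),'rect',round(x),round(y),round(a),round(b),'long axis yaw',round((long)%180,1),'circ',round(ex),round(ey),round(rad))
save(p,'m.png')
import pickle; pickle.dump((s,p),open('m.pkl','wb'))
E
python3 m.py
```

```text
t 8.9 tcp [0.4962 0.0363 0.3794] yaw 89.32 tilt [ 0.001 -0.    -1.   ] w 0.0913 F [ 0.4 -0.1  0.1]
  offset [-0.0363, 0.0041, 0.0794] spin 0.0001
[ 0.0001 -0.0003 -0.0009]
nest pads z.03
   [378.1 232. ] 149 [ 0.5774 -0.0209] bb [373 225  11  15]
   [376.2 278.3] 131 [ 0.5768 -0.0869] bb [372 272  10  14]
   [456.1 280.3] 214 [ 0.6874 -0.0912] bb [448 274  17  14]
   [374. 322.] 118 [ 0.5758 -0.1535] bb [370 316  10  13]
green z.03
   [273.5 212.9] 393 [0.4393 0.0066] bb [259 200  30  29]
   [428.1 232.6] 753 [ 0.6441 -0.0226] bb [413 218  31  31]
   [412.  323.5] 169 [ 0.6301 -0.1565] bb [407 312  10  23]
   [261.5 334.7] 302 [ 0.4142 -0.1718] bb [248 324  28  25]
blue
   [480.5 262.5] 664 [ 0.7184 -0.0655] bb [467 250  28  26]
   [477.2 291.8] 564 [ 0.7183 -0.1087] bb [464 280  27  24]
pack0 0.97 px [244.  70.] rect 415 182 39 59 long axis yaw 106.2 circ 415 182 33
pack0 0.89 px [268. 302.] rect 430 -115 66 39 long axis yaw 88.0 circ 430 -115 37
pack0 0.73 px [277. 152.] rect 447 85 41 57 long axis yaw 109.0 circ 446 85 32
pack0 0.52 px [393. 263.] rect 620 -86 214 151 long axis yaw 89.4 circ 607 -84 121
puck0 0.8 px [275. 210.] rect 440 8 43 37 long axis yaw 61.7 circ 439 8 22
puck0 0.78 px [262. 332.] rect 414 -171 46 40 long axis yaw 74.6 circ 414 -169 25
puck0 0.74 px [392. 266.] rect 620 -89 218 152 long axis yaw 89.0 circ 607 -87 123
```

View pics/m.png

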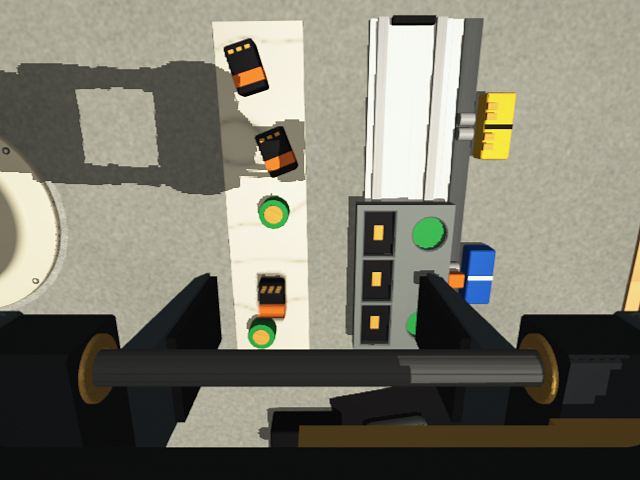

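The carrier is at the load detent: middle nest y −0.087, blue stripe −0.087. The pack near the −y end was knocked and now sits at (272,297), next to the puck at (262,333). I'll take the farthest +y pack first.

apply_moves --jaw '[1,1,1,1,1]' --pt "0.146 -0.0845 0.15" --pt "0.146 -0.0845 0.15" --pt "0.146 -0.0845 0.15" --pt "0.146 -0.0845 0.15" --pt "0.146 -0.0845 0.15" --spin '[-0.093,-0.093,-0.093,-0.093,-0.093]'

```text
t: 9.55
tcp_pos: [0.411, 0.1842, 0.2257]
ee_rot: [-0.002, 0.602, 0.799, -0.002]
ft_force: [-0.0, -0.3, 0.3]
grip_width: 0.0913
gripper_force: 0.0
```

apply_moves --jaw '[1,1,1,1,1]' --pt "0 0 0.05" --pt "0 0 0.1" --pt "0 0 0.1" --pt "0 0 0.1" --pt "0 0 0.1" --spin '[0,0,0,0,0]'

```text
t: 10.05
tcp_pos: [0.4149, 0.1833, 0.1308]
ee_rot: [0.001, 0.602, 0.799, 0.001]
ft_force: [0.2, -1.3, 0.3]
grip_width: 0.0912
gripper_force: 0.0
```

```bash
python3 - <<'E'
from h import *
tgt(.4135,.1835,.014,106)
s=get_state();p=grab_frame('wrist'); save(p,'a.png')
blobs(p,(5,120,120),(25,255,255),s,.036,100)
for d in trace(p,'pack0')[:3]: print(d['p'],d['location'],ray(p,d['location'],.036,s))
E
```

```text
t 10.05 tcp [0.4149 0.1833 0.1308] yaw 105.98 tilt [ 0.002  0.001 -1.   ] w 0.0912 F [ 0.2 -1.3  0.3]
  offset [0.0006, -0.0016, 0.1168] spin -0.0001
   [314.3 262.7] 1024 [0.4167 0.1716] bb [288 253  53  20]
   [320.3 392. ] 604 [0.4499 0.0716] bb [297 386  49  14]
   [284.5 443.6] 153 [0.4357 0.0169] bb [272 439  27   9]
0.9 [318.7, 344.1] [0.43722623 0.11111439 0.036     ]
0.88 [311.5, 240.4] [0.41039381 0.18656059 0.036     ]
0.38 [284.2, 428.2] [0.43166569 0.03130932 0.036     ]
```

View pics/a.png

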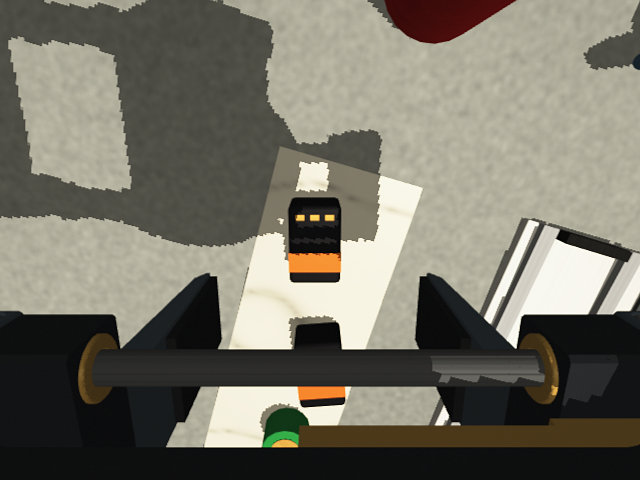

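The pack is squarely between the fingers at (315,240). I'll descend and grip.

apply_moves --jaw '[1,1,1,1,1]' --pt "0.001 -0.003 0.05" --pt "0.001 -0.003 0.09" --pt "0.001 -0.003 0.117" --pt "0.001 -0.003 0.117" --pt "0.001 -0.003 0.117" --spin '[0,0,0,0,0]'

```text
t: 10.65
tcp_pos: [0.4112, 0.1835, 0.0132]
ee_rot: [0.0, 0.602, 0.799, 0.0]
ft_force: [-0.6, 0.1, 1.0]
grip_width: 0.091
gripper_force: 0.0
```

apply_moves --jaw '[-0.5,-0.5,-0.5,-0.5,-0.5]' --pt "0 0 0" --pt "0 0 0" --pt "0 0 0" --pt "0 0 0" --pt "0 0 0" --spin '[0,0,0,0,0]' --grip_force 35

```text
t: 11.15
tcp_pos: [0.4107, 0.1834, 0.0123]
ee_rot: [0.0, 0.602, 0.799, 0.0]
ft_force: [0.8, 0.3, -1.0]
grip_width: 0.0541
gripper_force: 0.0
```

apply_moves --jaw '[-0.5,-0.5,-0.5,-0.5,-0.5]' --pt "0 0 0" --pt "0 0 0" --pt "0 0 0" --pt "0 0 0" --pt "0 0 0" --spin '[0,0,0,0,0]'

```text
t: 11.65
tcp_pos: [0.4106, 0.1834, 0.012]
ee_rot: [0.0, 0.602, 0.799, 0.0]
ft_force: [0.1, 0.4, 1.2]
grip_width: 0.036
gripper_force: 35.0
```

apply_moves --jaw '[-0.5,-0.5,-0.5,-0.5,-0.5]' --pt "0 0 -0.04" --pt "0 0 -0.08" --pt "0 0 -0.1" --pt "0 0 -0.1" --pt "0 0 -0.1" --spin '[0,0,0,0,0]'

```text
t: 12.15
tcp_pos: [0.4103, 0.1833, 0.1117]
ee_rot: [0.0, 0.602, 0.799, 0.0]
ft_force: [-1.0, 0.1, -2.5]
grip_width: 0.036
gripper_force: 35.0
```

```bash
python3 -c "
from h import *
tgt(.577,-.0209,.13,89.4)"
```

```text
t 12.15 tcp [0.4103 0.1833 0.1117] yaw 106.01 tilt [ 0.  0. -1.] w 0.036 F [-1.   0.1 -2.5]
  offset [-0.2422, 0.1039, -0.0183] spin 0.0923
```

apply_moves --jaw '[-0.5,-0.5,-0.5,-0.5,-0.5]' --pt "-0.2 0.086 -0.0183" --pt "-0.2 0.086 -0.0183" --pt "-0.2 0.086 -0.0183" --pt "-0.2 0.086 -0.0183" --pt "-0.2 0.086 -0.0183" --spin '[0.0923,0.0923,0.0923,0.0923,0.0923]'

```text
t: 12.65
tcp_pos: [0.5506, 0.0114, 0.1288]
ee_rot: [0.0, 0.712, 0.703, -0.0]
ft_force: [-0.1, 0.1, -2.3]
grip_width: 0.036
gripper_force: 35.0
```

apply_moves --jaw '[-0.5,-0.5,-0.5,-0.5,-0.5]' --pt "-0.045 0.005 0" --pt "-0.045 0.005 0" --pt "-0.045 0.005 0" --pt "-0.045 0.005 0" --pt "-0.045 0.005 0" --spin '[0,0,0,0,0]'

```text
t: 13.15
tcp_pos: [0.5523, -0.0291, 0.1298]
ee_rot: [-0.001, 0.71, 0.704, -0.0]
ft_force: [0.6, 0.8, -1.5]
grip_width: 0.0356
gripper_force: 35.0
```

```bash
cat > held.py <<'E'
from h import *
import sys
name=sys.argv[1]; htop=float(sys.argv[2])  # top height above TCP
tgt(*map(float,sys.argv[3:7]))
s=get_state();p=grab_frame('wrist'); save(p,sys.argv[7])
tz=s['tcp_pos'][2]+htop
c,sn=np.cos(np.radians(90)),0
def tool(uv,z):
    w=s['ee_rot']; M=R.from_quat([w[1],w[2],w[3],w[0]]).as_matrix()
    return (M.T@(ray(p,uv,z,s)-s['tcp_pos']))[:2]
for d in trace(p,name)[:4]:
    y,x=np.nonzero(d['region']); 
    print(name,round(d['p'],2),np.round(d['location']),'bb',x.min(),y.min(),x.max(),y.max(),'tool xy of loc at top',tool(d['location'],tz).round(4),'top/bottom edge',tool((x.mean(),y.min()),tz).round(4),tool((x.mean(),y.max()),tz).round(4))
hsv=cv2.cvtColor(p['frame'],cv2.COLOR_RGB2HSV)
for nm,lo,hi in(('orange',(5,120,120),(25,255,255)),('green',(50,120,60),(85,255,255))):
    m=cv2.inRange(hsv,lo,hi); n,l,st,ce=cv2.connectedComponentsWithStats(m)
    for i in range(1,n):
        if st[i,4]>40: b=st[i]; print(nm,ce[i].round(1),b.tolist(),'tool@top c',tool(ce[i],tz).round(4),'rows',tool((ce[i][0],b[1]),tz).round(4)[0],tool((ce[i][0],b[1]+b[3]),tz).round(4)[0],'world z.03',ray(p,ce[i],.03,s)[:2].round(4))
E
python3 held.py pack0 .024 .577 -.0209 .13 89.4 b.png
```

```text
t 13.15 tcp [ 0.5523 -0.0291  0.1298] yaw 89.47 tilt [-0.001  0.    -1.   ] w 0.0356 F [ 0.6  0.8 -1.5]
  offset [0.0084, 0.0246, -0.0003] spin 0.0004
pack0 0.94 [316. 298.] bb 272 243 363 390 tool xy of loc at top [0.015  0.0001] top/bottom edge [0.0374 0.0007] [-0.0278  0.0007]
pack0 0.64 [146.  69.] bb 93 12 198 124 tool xy of loc at top [ 0.0985 -0.0569] top/bottom edge [ 0.1154 -0.0549] [ 0.0806 -0.0591]
pack0 0.5 [155. 193.] bb 119 165 189 225 tool xy of loc at top [ 0.0565 -0.0587] top/bottom edge [ 0.0665 -0.0581] [ 0.0444 -0.0606]
orange [589.    5.9] [567, 0, 62, 11, 140] tool@top c [0.1172 0.0884] rows 0.1189 0.1158 world z.03 [0.7157 0.1177]
orange [583.7  32.5] [564, 13, 61, 45, 506] tool@top c [0.1095 0.0882] rows 0.1152 0.1018 world z.03 [0.7151 0.1035]
orange [136.6  27.8] [131, 23, 12, 11, 86] tool@top c [ 0.1108 -0.0585] rows 0.1122 0.109 world z.03 [0.4451 0.1084]
orange [121.6  34.5] [116, 30, 12, 10, 84] tool@top c [ 0.1088 -0.0637] rows 0.1101 0.1072 world z.03 [0.4355 0.1048]
orange [106.9  41.2] [101, 36, 13, 11, 86] tool@top c [ 0.1068 -0.0688] rows 0.1084 0.
[... 289 characters left out ...]
6, 66, 63, 45, 1389] tool@top c [ 0.0923 -0.0572] rows 0.0993 0.0849 world z.03 [0.4471 0.0743]
orange [508.5 318.6] [489, 313, 28, 18, 197] tool@top c [0.0059 0.0775] rows 0.0083 0.0003 world z.03 [ 0.6937 -0.0871]
orange [317.8 346.2] [275, 344, 87, 6, 406] tool@top c [-0.0067  0.0009] rows -0.0057 -0.0085 world z.03 [ 0.5525 -0.109 ]
orange [348.  397.9] [340, 388, 17, 20, 308] tool@top c [-0.0317  0.0139] rows -0.0268 -0.0368 world z.03 [ 0.5759 -0.1552]
green [148.5 196.5] [120, 169, 57, 57, 1479] tool@top c [ 0.0552 -0.0613] rows 0.0651 0.044 world z.03 [0.4391 0.006 ]
green [448.9 234.2] [419, 205, 60, 59, 2788] tool@top c [0.0409 0.0503] rows 0.0521 0.029 world z.03 [ 0.6442 -0.0221]
```

View pics/b.png

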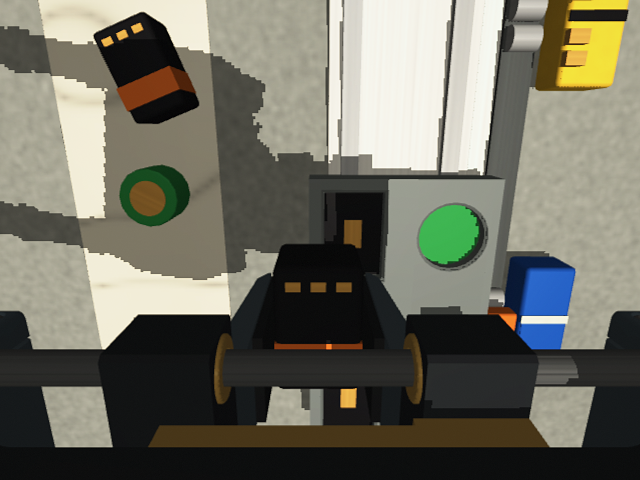

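apply_moves --jaw '[-0.5,-0.5,-0.5,-0.5,-0.5]' --pt "0.008 0.0245 0" --pt "0.008 0.0245 0.03" --pt "0.008 0.0245 0.06" --pt "0.008 0.0245 0.06" --pt "0.008 0.0245 0.06" --spin '[0,0,0,0,0]'

```text
t: 13.75
tcp_pos: [0.5773, -0.0221, 0.0707]
ee_rot: [-0.0, 0.711, 0.704, -0.0]
ft_force: [0.4, 1.1, -0.6]
grip_width: 0.0359
gripper_force: 35.0
```

apply_moves --jaw '[-0.5,-0.5]' --pt "0 0 0" --pt "0 0 0" --spin '[0,0]'

```text
t: 13.95
tcp_pos: [0.5783, -0.0225, 0.0718]
ee_rot: [0.001, 0.711, 0.703, 0.001]
ft_force: [0.4, -0.6, -2.5]
grip_width: 0.0358
gripper_force: 35.0
```

```bash
python3 held.py pack0 .024 .5772 -.0211 .043 89.4 b2.png|head -5
python3 - <<'E'
from h import *
import cv2; cv2.imwrite('pics/b2c.png',cv2.imread('pics/b2.png')[150:450,150:550])
E
```

```text
t 13.95 tcp [ 0.5783 -0.0225  0.0718] yaw 89.4 tilt [ 0.002 -0.    -1.   ] w 0.0358 F [ 0.4 -0.6 -2.5]
  offset [0.0014, -0.0012, 0.0288] spin 0.0
pack0 0.96 [52. 71.] bb 0 0 123 136 tool xy of loc at top [ 0.0977 -0.0886] top/bottom edge [ 0.1187 -0.0843] [ 0.0766 -0.0922]
pack0 0.84 [316. 299.] bb 272 243 363 389 tool xy of loc at top [ 0.0144 -0.    ] top/bottom edge [0.0374 0.0008] [-0.0273  0.0008]
pack0 0.78 [ 77. 416.] bb 45 386 111 447 tool xy of loc at top [-0.041  -0.1037] top/bottom edge [-0.0256 -0.1008] [-0.0573 -0.1062]
```

View pics/b2c.png

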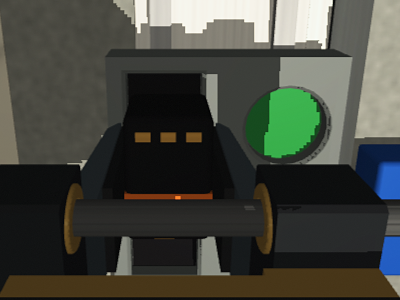

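apply_moves --jaw '[-0.5,-0.5,-0.5,-0.5,-0.5]' --pt "0.001 -0.0005 0.01" --pt "0.001 -0.0005 0.015" --pt "0.001 -0.0005 0.02" --pt "0.001 -0.0005 0.024" --pt "0.001 -0.0005 0.024" --spin '[0,0,0,0,0]'

```text
t: 14.55
tcp_pos: [0.5766, -0.0215, 0.0456]
ee_rot: [-0.0, 0.711, 0.703, -0.0]
ft_force: [-0.2, -0.2, -1.5]
grip_width: 0.0356
gripper_force: 35.0
```

apply_moves --jaw '[-0.5,-0.5,-0.5,-0.5]' --pt "0 0 0.003" --pt "0 0 0.005" --pt "0 0 0.005" --pt "0 0 0.005" --spin '[0,0,0,0]'

```text
t: 14.95
tcp_pos: [0.5771, -0.0215, 0.042]
ee_rot: [0.0, 0.711, 0.703, 0.0]
ft_force: [-2.3, 0.5, 10.1]
grip_width: 0.0356
gripper_force: 35.0
```

apply_moves --jaw '[0.2,0.2,0.2,0.2,0.2]' --pt "0 0 0" --pt "0 0 0" --pt "0 0 0" --pt "0 0 0" --pt "0 0 -0.03" --spin '[0,0,0,0,0]'

```text
t: 15.45
tcp_pos: [0.575, -0.0212, 0.0688]
ee_rot: [-0.002, 0.711, 0.703, -0.002]
ft_force: [0.1, -0.0, 0.7]
grip_width: 0.0549
gripper_force: 0.0
```

apply_moves --jaw '[0.2,0.2,1,1,1]' --pt "0 0 -0.05" --pt "0 0 -0.1" --pt "0.1 -0.132 -0.13" --pt "0.1 -0.132 -0.13" --pt "0.1 -0.132 -0.13" --spin '[0,0,-0.1,-0.1,-0.1]'

```text
t: 15.95
tcp_pos: [0.4588, 0.0695, 0.1985]
ee_rot: [0.0, 0.59, 0.808, 0.0]
ft_force: [0.3, 0.4, 1.3]
grip_width: 0.0757
gripper_force: 0.0
```

apply_moves --jaw '[1,1,1,1,1]' --pt "0 0 0" --pt "0 0 0" --pt "0 0 0" --pt "0 0 0" --pt "0 0 0" --spin '[0,0,0,0,0]'

```text
t: 16.45
tcp_pos: [0.4608, 0.0684, 0.1977]
ee_rot: [-0.0, 0.592, 0.806, -0.0]
ft_force: [-0.0, 0.2, -0.4]
grip_width: 0.0912
gripper_force: 0.0
```

```bash
cat > pk.py <<'E'
from h import *
import sys
name,x,y,yaw=sys.argv[1],*map(float,sys.argv[2:5])
tgt(x,y,.013,yaw)
s=get_state();p=grab_frame('wrist'); save(p,sys.argv[5])
z=.036 if name=='pack0' else .03
for d in trace(p,name)[:5]:
    if d['p']<.3: continue
    c=max(cv2.findContours(d['region'].astype(np.uint8),0,2)[0],key=cv2.contourArea).reshape(-1,2)
    w=np.array([ray(p,q,z,s)[:2]*1000 for q in c],np.float32)
    (a,b),(e,f),th=cv2.minAreaRect(w); (ex,ey),rad=cv2.minEnclosingCircle(w)
    print(name,round(d['p'],2),np.round(d['location']),'rect',round(a,1),round(b,1),round(e),round(f),'long yaw',round((th+90*(e<f))%180,1),'circ',round(ex),round(ey),round(rad))
print('orange');blobs(p,(5,120,120),(25,255,255),s,z,100)
print('green');blobs(p,(50,120,60),(85,255,255),s,.03,100)
E
python3 pk.py pack0 .4445 .086 109 c.png
```

```text
t 16.45 tcp [0.4608 0.0684 0.1977] yaw 107.34 tilt [-0. -0. -1.] w 0.0912 F [-0.   0.2 -0.4]
  offset [0.0217, -0.0102, 0.1847] spin -0.0092
pack0 0.94 [306. 197.] rect 444.8 86.2 36 59 long yaw 110.3 circ 445 87 32
pack0 0.79 [219. 407.] rect 423.5 -131.5 53 38 long yaw 88.7 circ 425 -131 30
pack0 0.46 [390. 401.] rect 591.1 -81.5 120 46 long yaw 17.4 circ 596 -98 60
orange
   [306.2 214.3] 690 [0.4497 0.0734] bb [284 205  45  19]
   [605.1 257.7] 965 [0.7084 0.1141] bb [574 214  66  91]
   [272.2 280.6] 518 [0.4383 0.0073] bb [259 269  27  24]
   [420.3 388.2] 112 [ 0.604 -0.057] bb [406 386  25   7]
   [382.2 402.7] 230 [ 0.5746 -0.0835] bb [373 393  19  20]
   [217.  412.3] 473 [ 0.4237 -0.1423] bb [198 402  40  22]
   [199.  433.5] 363 [ 0.4124 -0.1723] bb [188 424  23  20]
green
   [272.9 278.5] 798 [0.4384 0.007 ] bb [252 260  43  40]
   [199.5 432.1] 501 [ 0.412  -0.1763] bb [181 417  39  31]
```

View pics/c.png

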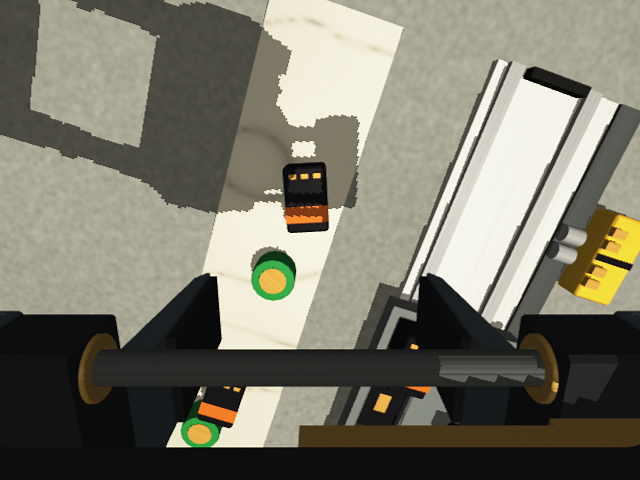

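Pack 2 is at (306,197), lined up with the fingers. I'll descend and take it.

apply_moves --jaw '[1,1,1,1,1]' --pt "0.0205 -0.0105 0.04" --pt "0.0205 -0.0105 0.09" --pt "0.0205 -0.0105 0.14" --pt "0.0205 -0.0105 0.175" --pt "0.0205 -0.0105 0.1845" --spin '[-0.012,-0.012,-0.012,-0.012,-0.012]'

```text
t: 17.05
tcp_pos: [0.4425, 0.0851, 0.0107]
ee_rot: [-0.002, 0.577, 0.817, -0.002]
ft_force: [-0.0, 0.1, 0.3]
grip_width: 0.0908
gripper_force: 0.0
```

apply_moves --jaw '[1,0,-0.5,-0.5,-0.5]' --pt "0 0 0" --pt "0 0 0" --pt "0 0 0" --pt "0 0 0" --pt "0 0 0" --spin '[0,0,0,0,0]'

```text
t: 17.55
tcp_pos: [0.4447, 0.0854, 0.0144]
ee_rot: [0.001, 0.577, 0.817, 0.001]
ft_force: [-0.1, 0.2, 0.1]
grip_width: 0.0621
gripper_force: 0.0
```

apply_moves --jaw '[-0.5,-0.5,-0.5,-0.5,-0.5]' --pt "0 0 0" --pt "0 0 0" --pt "0 0 0" --pt "0 0 0" --pt "0 0 0" --spin '[0,0,0,0,0]'

```text
t: 18.05
tcp_pos: [0.4442, 0.0853, 0.0136]
ee_rot: [0.0, 0.577, 0.817, 0.0]
ft_force: [-0.3, 0.6, 3.8]
grip_width: 0.0357
gripper_force: 35.0
```

apply_moves --jaw '[-0.5,-0.5,-0.5,-0.5,-0.5]' --pt "0 0 -0.04" --pt "0 0 -0.08" --pt "0 0 -0.11" --pt "0 0 -0.11" --pt "0 0 -0.11" --spin '[0,0,0,0,0]'

```text
t: 18.55
tcp_pos: [0.4442, 0.0853, 0.1236]
ee_rot: [0.0, 0.577, 0.817, 0.0]
ft_force: [0.9, 0.5, -1.7]
grip_width: 0.0358
gripper_force: 35.0
```

```bash
python3 -c "
from h import *
tgt(.577,-.0869,.12,89.4)"
```

```text
t 18.55 tcp [0.4442 0.0853 0.1236] yaw 109.56 tilt [ 0.001  0.    -1.   ] w 0.0358 F [ 0.9  0.5 -1.7]
  offset [-0.2067, 0.0675, 0.0037] spin 0.112
```

apply_moves --jaw '[-0.5,-0.5,-0.5,-0.5,-0.5]' --pt "-0.2067 0.0675 0" --pt "-0.2067 0.0675 0" --pt "-0.2067 0.0675 0" --pt "-0.2067 0.0675 0" --pt "-0.2067 0.0675 0" --spin '[0.112,0.112,0.112,0.112,0.112]'

```text
t: 19.05
tcp_pos: [0.5788, -0.0906, 0.1214]
ee_rot: [-0.0, 0.712, 0.703, -0.0]
ft_force: [0.4, 1.1, -1.6]
grip_width: 0.036
gripper_force: 35.0
```

apply_moves --jaw '[-0.5,-0.5,-0.5,-0.5,-0.5]' --pt "0 0 0" --pt "0 0 0" --pt "0 0 0" --pt "0 0 0" --pt "0 0 0" --spin '[0,0,0,0,0]'

```text
t: 19.55
tcp_pos: [0.5766, -0.0861, 0.1236]
ee_rot: [-0.0, 0.711, 0.704, -0.0]
ft_force: [0.2, -0.0, -1.4]
grip_width: 0.0358
gripper_force: 35.0
```

```bash
python3 held.py pack0 .022 .577 -.0869 .044 89.4 d.png | grep -v "orange.*0\.4[0-9]*  *-"
```

```text
t 19.55 tcp [ 0.5766 -0.0861  0.1236] yaw 89.45 tilt [-0.  0. -1.] w 0.0358 F [ 0.2 -0.  -1.4]
  offset [-0.0008, 0.0005, 0.0796] spin 0.0003
pack0 0.91 [320. 294.] bb 273 243 362 348 tool xy of loc at top [0.0156 0.0016] top/bottom edge [0.0368 0.0007] [-0.0088  0.0008]
pack0 0.85 [104. 297.] bb 72 259 147 344 tool xy of loc at top [ 0.0143 -0.0846] top/bottom edge [ 0.0303 -0.0809] [-0.0069 -0.0865]
pack0 0.56 [316. 152.] bb 285 102 350 203 tool xy of loc at top [0.0711 0.0001] top/bottom edge [0.088  0.0007] [0.0524 0.0007]
orange [ 87.6 109.2] [72, 89, 39, 40, 855] tool@top c [ 0.0856 -0.0797] rows 0.0922 0.0789 world z.03 [0.4354 0.0048]
orange [102.4  98.1] [96, 92, 14, 16, 58] tool@top c [ 0.0892 -0.074 ] rows 0.0912 0.086 world z.03 [0.4456 0.0113]
orange [299.4 117.1] [294, 113, 12, 9, 106] tool@top c [ 0.083  -0.0056] rows 0.0844 0.0813 world z.03 [ 0.5668 -0.001 ]
orange [317.6 117. ] [312, 113, 12, 9, 105] tool@top c [0.083  0.0008] rows 0.0844 0.0813 world z.03 [ 0.5781 -0.0011]
orange [336.5 117.1] [331, 113, 12, 9, 106] tool@top c [0.083  0.0074] rows 0.0844 0.0813 wor
[... 759 characters left out ...]
85.3] [337, 282, 13, 8, 92] tool@top c [0.0194 0.0109] rows 0.0208 0.0173 world z.03 [ 0.595  -0.1142]
orange [318.2 345.5] [276, 342, 85, 7, 513] tool@top c [-0.0076  0.0011] rows -0.006 -0.0092 world z.03 [ 0.5771 -0.1618]
green [ 93.8 107.9] [62, 76, 63, 66, 1859] tool@top c [ 0.086  -0.0775] rows 0.0963 0.0744 world z.03 [0.4393 0.0056]
green [420.7 149.3] [388, 115, 67, 70, 3648] tool@top c [0.072  0.0379] rows 0.0837 0.0591 world z.03 [ 0.6438 -0.0213]
green [407.7 315. ] [402, 313, 16, 8, 45] tool@top c [0.0064 0.0374] rows 0.0073 0.0037 world z.03 [ 0.6418 -0.1377]
green [ 93.2 347. ] [79, 345, 29, 5, 129] tool@top c [-0.0083 -0.0926] rows -0.0074 -0.0097 world z.03 [ 0.4108 -0.1616]
```

apply_moves --jaw '[-0.5,-0.5,-0.5,-0.5,-0.5]' --pt "-0.0005 0.0005 0.03" --pt "-0.0005 0.0005 0.055" --pt "-0.0005 0.0005 0.065" --pt "-0.0005 0.0005 0.07" --pt "-0.0005 0.0005 0.075" --spin '[0,0,0,0,0]'

```text
t: 20.15
tcp_pos: [0.5774, -0.0873, 0.0489]
ee_rot: [-0.0, 0.711, 0.703, -0.0]
ft_force: [-3.4, -0.0, 0.1]
grip_width: 0.036
gripper_force: 35.0
```

apply_moves --jaw '[-0.5,-0.5,-0.5,-0.5]' --pt "0 0 0.003" --pt "0 0 0.006" --pt "0 0 0.006" --pt "0 0 0.006" --spin '[0,0,0,0]'

```text
t: 20.55
tcp_pos: [0.5774, -0.0874, 0.0432]
ee_rot: [0.0, 0.711, 0.703, 0.0]
ft_force: [-5.0, 0.6, 5.5]
grip_width: 0.0359
gripper_force: 35.0
```

apply_moves --jaw '[0.2,0.2,0.2,0.2,0.2]' --pt "0 0 0" --pt "0 0 0" --pt "0 0 0" --pt "0 0 0" --pt "0 0 -0.03" --spin '[0,0,0,0,0]'

```text
t: 21.05
tcp_pos: [0.5755, -0.087, 0.0701]
ee_rot: [-0.002, 0.711, 0.703, -0.001]
ft_force: [0.9, -0.6, -0.5]
grip_width: 0.0545
gripper_force: 0.0
```

apply_moves --jaw '[0.2,0.2,1,1,1]' --pt "0 0 -0.05" --pt "0 0 -0.1" --pt "-0.03 -0.147 -0.12" --pt "-0.03 -0.147 -0.12" --pt "-0.03 -0.147 -0.12" --spin '[0,0,0,0,0]'

```text
t: 21.55
tcp_pos: [0.4299, -0.1156, 0.1928]
ee_rot: [0.0, 0.711, 0.704, 0.0]
ft_force: [0.1, -0.9, 0.3]
grip_width: 0.0757
gripper_force: 0.0
```

apply_moves --jaw '[1,1,1,1,1]' --pt "0 0 0" --pt "0 0 0" --pt "0 0 0" --pt "0 0 0" --pt "0 0 0" --spin '[0,0,0,0,0]'

```text
t: 22.05
tcp_pos: [0.4321, -0.1155, 0.1921]
ee_rot: [-0.0, 0.711, 0.704, -0.0]
ft_force: [-0.4, -0.5, 0.3]
grip_width: 0.0909
gripper_force: 0.0
```

```bash
python3 pk.py pack0 .43 -.115 88.5 e.png
```

```text
t 22.05 tcp [ 0.4321 -0.1155  0.1921] yaw 89.44 tilt [-0.  0. -1.] w 0.0909 F [-0.4 -0.5  0.3]
  offset [0.0004, -0.0021, 0.1791] spin 0.0052
pack0 0.93 [307. 238.] rect 424.6 -126.1 61 37 long yaw 88.2 circ 425 -126 33
pack0 0.82 [514. 104.] rect 585.4 -20.2 61 55 long yaw 89.5 circ 586 -21 38
pack0 0.68 [505. 194.] rect 585.8 -91.7 63 56 long yaw 89.5 circ 585 -91 40
orange
   [323.1  69.5] 835 [0.4382 0.0046] bb [308  53  31  34]
   [523. 121.] 1104 [ 0.5927 -0.0336] bb [496 111  55  21]
   [629.9 182.4] 161 [ 0.6856 -0.0819] bb [618 179  22  10]
   [636.8 209.6] 131 [ 0.696  -0.1043] bb [633 193   7  28]
   [511.5 213. ] 936 [ 0.5931 -0.1062] bb [486 204  52  19]
   [307. 256.] 700 [ 0.4236 -0.142 ] bb [286 248  43  17]
   [482.1 264.5] 322 [ 0.5737 -0.1511] bb [474 254  17  22]
   [294.8 292. ] 523 [ 0.4124 -0.1751] bb [282 280  26  25]
green
   [323.1  70.3] 1312 [0.4382 0.0047] bb [298  43  51  55]
   [589.5 103.4] 2276 [ 0.6457 -0.021 ] bb [565  75  51  58]
   [559.9 265.5] 1579 [ 0.6444 -0.1547] bb [538 243  45  46]
   [295.  289.8] 803 [ 0.4122 -0.1756] bb [274 272  43  40]
```

View pics/e.png

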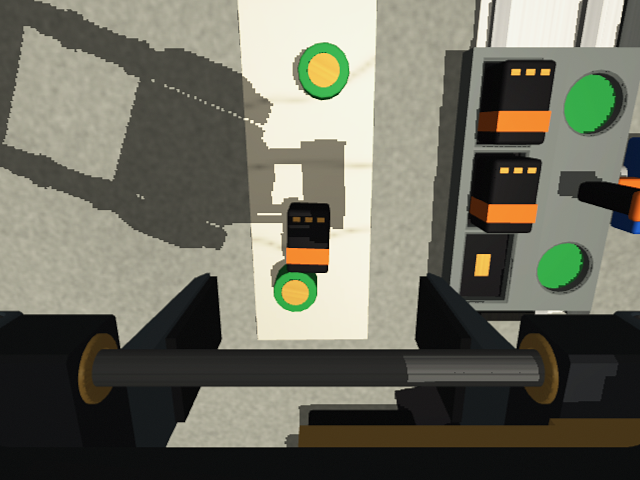

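Pack 3 is at (307,238), just touching the puck at (295,290). Both placed packs are seated. I'll grip pack 3 across x.

apply_moves --jaw '[1,1,1,1,1]' --pt "-0.0136 -0.0082 0.04" --pt "-0.0136 -0.0082 0.09" --pt "-0.0136 -0.0082 0.14" --pt "-0.0136 -0.0082 0.17" --pt "-0.0136 -0.0082 0.179" --spin '[0.006,0.006,0.006,0.006,0.006]'

```text
t: 22.65
tcp_pos: [0.4218, -0.1284, 0.0108]
ee_rot: [-0.002, 0.717, 0.697, -0.001]
ft_force: [0.8, 0.0, 0.6]
grip_width: 0.0913
gripper_force: 0.0
```

apply_moves --jaw '[1,0,-0.5,-0.5,-0.5]' --pt "0 0 0" --pt "0 0 0" --pt "0 0 0" --pt "0 0 0" --pt "0 0 0" --spin '[0,0,0,0,0]'

```text
t: 23.15
tcp_pos: [0.4236, -0.1293, 0.0142]
ee_rot: [0.001, 0.717, 0.697, 0.0]
ft_force: [0.4, 0.4, 0.0]
grip_width: 0.0622
gripper_force: 0.0
```

apply_moves --jaw '[-0.5,-0.5,-0.5,-0.5,-0.5]' --pt "0 0 0" --pt "0 0 0" --pt "0 0 0" --pt "0 0 0" --pt "0 0 0" --spin '[0,0,0,0,0]'

```text
t: 23.65
tcp_pos: [0.4231, -0.1291, 0.0134]
ee_rot: [0.0, 0.717, 0.697, -0.0]
ft_force: [-0.4, 0.2, 3.7]
grip_width: 0.0359
gripper_force: 35.0
```

apply_moves --jaw '[-0.5,-0.5,-0.5,-0.5,-0.5]' --pt "0 0 -0.04" --pt "0 0 -0.08" --pt "0 0 -0.11" --pt "0 0 -0.11" --pt "0 0 -0.11" --spin '[0,0,0,0,0]'

```text
t: 24.15
tcp_pos: [0.4232, -0.1291, 0.1234]
ee_rot: [0.0, 0.717, 0.697, 0.0]
ft_force: [0.5, -1.0, -2.3]
grip_width: 0.0359
gripper_force: 35.0
```

```bash
python3 -c "
from h import *
tgt(.5765,-.1535,.12,89.4)"
```

```text
t 24.15 tcp [ 0.4232 -0.1291  0.1234] yaw 88.32 tilt [ 0.001 -0.    -1.   ] w 0.0359 F [ 0.5 -1.  -2.3]
  offset [-0.0199, 0.154, 0.0035] spin -0.006
```

apply_moves --jaw '[-0.5,-0.5,-0.5,-0.5,-0.5]' --pt "-0.0199 0.154 0" --pt "-0.0199 0.154 0" --pt "-0.0199 0.154 0" --pt "-0.0199 0.154 0" --pt "-0.0199 0.154 0" --spin '[-0.006,-0.006,-0.006,-0.006,-0.006]'

```text
t: 24.65
tcp_pos: [0.5765, -0.1533, 0.1209]
ee_rot: [-0.001, 0.711, 0.704, -0.001]
ft_force: [-0.5, -0.6, -3.0]
grip_width: 0.0359
gripper_force: 35.0
```

apply_moves --jaw '[-0.5,-0.5,-0.5,-0.5,-0.5]' --pt "0 0 0" --pt "0 0 0" --pt "0 0 0" --pt "0 0 0" --pt "0 0 0" --spin '[0,0,0,0,0]'

```text
t: 25.15
tcp_pos: [0.5762, -0.1535, 0.1236]
ee_rot: [0.0, 0.711, 0.703, 0.0]
ft_force: [-0.1, 0.1, -2.2]
grip_width: 0.0355
gripper_force: 35.0
```

```bash
python3 held.py pack0 .0226 .5768 -.1532 .044 89.4 f.png | egrep "tcp|offset|pack0|3[01][0-9].*\]"
```

```text
t 25.15 tcp [ 0.5762 -0.1535  0.1236] yaw 89.39 tilt [ 0. -0. -1.] w 0.0355 F [-0.1  0.1 -2.2]
  offset [0.0003, 0.0006, 0.0796] spin -0.0
pack0 0.94 [319. 148.] bb 285 98 351 201 tool xy of loc at top [0.0725 0.0013] top/bottom edge [0.0893 0.001 ] [0.0533 0.001 ]
pack0 0.83 [318. 296.] bb 273 244 362 348 tool xy of loc at top [0.0149 0.0011] top/bottom edge [0.0366 0.0008] [-0.0084  0.0008]
pack0 0.6 [316.  44.] bb 280 0 352 85 tool xy of loc at top [1.064e-01 1.000e-04] top/bottom edge [0.1192 0.0004] [0.0935 0.0003]
orange [316.7  44.9] [281, 30, 73, 31, 2228] tool@top c [0.106  0.0005] rows 0.1105 0.101 world z.03 [ 0.5778 -0.0275]
orange [300.7 114.4] [294, 111, 13, 8, 92] tool@top c [ 0.0839 -0.0051] rows 0.085 0.0823 world z.03 [ 0.5674 -0.0668]
orange [318.5 114.5] [313, 111, 12, 8, 96] tool@top c [0.0838 0.0011] rows 0.085 0.0823 world z.03 [ 0.5785 -0.067 ]
orange [318.9 173.9] [286, 162, 67, 25, 1642] tool@top c [0.0632 0.0013] rows 0.0675 0.0585 world z.03 [ 0.5784 -0.1037]
orange [315.5 238. ] [308, 234, 16, 9, 144] tool@top c [0.039 0.   ] rows 0.0406 0.037 world z.03 [ 0.5757 -0.1469]
orange [318.  286.5] [312, 283, 13, 8, 104] tool@top c [0.0191 0.001 ] rows 0.0206 0.0172 world z.03 [ 0.5771 -0.1824]
orange [316.9 345.8] [275, 343, 87, 6, 456] tool@top c [-0.0074  0.0006] rows -0.0061 -0.0089 world z.03 [ 0.5758 -0.2295]
green [ 89.3 280.7] [56, 256, 73, 51, 1519] tool@top c [ 0.0215 -0.0891] rows 0.0317 0.0102 world z.03 [ 0.4166 -0.1763]
```

Pack centred in the grip; lowering.

apply_moves --jaw '[-0.5,-0.5,-0.5,-0.5,-0.5]' --pt "0.0003 0 0.03" --pt "0.0003 0 0.055" --pt "0.0003 0 0.065" --pt "0.0003 0 0.07" --pt "0.0003 0 0.075" --spin '[0,0,0,0,0]'

```text
t: 25.75
tcp_pos: [0.5766, -0.1533, 0.0487]
ee_rot: [0.0, 0.711, 0.703, 0.0]
ft_force: [-2.8, 0.5, -0.5]
grip_width: 0.0358
gripper_force: 35.0
```

apply_moves --jaw '[-0.5,-0.5,-0.5,-0.5]' --pt "0 0 0.003" --pt "0 0 0.006" --pt "0 0 0.006" --pt "0 0 0.006" --spin '[0,0,0,0]'

```text
t: 26.15
tcp_pos: [0.5767, -0.1533, 0.0431]
ee_rot: [0.0, 0.711, 0.703, 0.0]
ft_force: [-2.6, 0.7, 6.4]
grip_width: 0.0359
gripper_force: 35.0
```

apply_moves --jaw '[0.2,0.2,0.2,0.2,0.2]' --pt "0 0 0" --pt "0 0 0" --pt "0 0 0" --pt "0 0 0" --pt "0 0 -0.03" --spin '[0,0,0,0,0]'

```text
t: 26.65
tcp_pos: [0.5745, -0.1525, 0.0698]
ee_rot: [-0.003, 0.711, 0.703, -0.001]
ft_force: [0.3, 1.0, -0.1]
grip_width: 0.0544
gripper_force: 0.0
```

apply_moves --jaw '[0.2,0.2,1,1,1]' --pt "0 0 -0.05" --pt "0 0 -0.08" --pt "-0.024 -0.164 -0.1" --pt "-0.024 -0.164 -0.1" --pt "-0.024 -0.164 -0.1" --spin '[0,0,0,0,0]'

```text
t: 27.15
tcp_pos: [0.4273, -0.1731, 0.1706]
ee_rot: [0.0, 0.711, 0.704, 0.0]
ft_force: [0.5, -1.4, 0.9]
grip_width: 0.0762
gripper_force: 0.0
```

apply_moves --jaw '[1,1,1,1,1]' --pt "0 0 0" --pt "0 0 0" --pt "0 0 0" --pt "0 0 0" --pt "0 0 0" --spin '[0,0,0,0,0]'

```text
t: 27.65
tcp_pos: [0.4296, -0.1731, 0.1701]
ee_rot: [-0.0, 0.711, 0.704, -0.0]
ft_force: [-0.5, -0.3, 0.4]
grip_width: 0.0914
gripper_force: 0.0
```

```bash
python3 pk.py puck0 .4122 -.1756 89.4 g.png
```

```text
t 27.65 tcp [ 0.4296 -0.1731  0.1701] yaw 89.44 tilt [-0.  0. -1.] w 0.0914 F [-0.5 -0.3  0.4]
  offset [-0.0027, -0.0173, 0.1571] spin 0.0002
puck0 0.85 [327.   6.] rect 437.6 -16.2 10 31 long yaw 179.5 circ 438 -12 16
puck0 0.73 [296. 229.] rect 411.5 -174.3 44 38 long yaw 89.5 circ 412 -174 22
orange
   [557.7  21. ] 1630 [ 0.5974 -0.0256] bb [526   8  64  27]
   [541.8 133.9] 1288 [ 0.5977 -0.1007] bb [513 123  59  23]
   [526.8 231.5] 1049 [ 0.5969 -0.1755] bb [500 222  55  20]
   [293.3 232.4] 107 [ 0.4111 -0.1746] bb [280 231  29   4]
   [294.8 245.8] 150 [ 0.4119 -0.1857] bb [282 243  26   8]
   [554.1 379.9] 171 [ 0.6403 -0.3129] bb [550 358   8  39]
green
   [328.5   2.2] 168 [ 0.4393 -0.0127] bb [311   0  37   7]
   [621.6  21.2] 1593 [ 0.6416 -0.0261] bb [602   0  38  47]
   [591.7 204. ] 2086 [ 0.6445 -0.1539] bb [567 177  51  55]
   [294.6 233.9] 1050 [ 0.4121 -0.1758] bb [271 212  48  47]
```

apply_moves --jaw '[1,1,1,1,1]' --pt "-0.003 -0.0177 0.04" --pt "-0.003 -0.0177 0.09" --pt "-0.003 -0.0177 0.13" --pt "-0.003 -0.0177 0.15" --pt "-0.003 -0.0177 0.157" --spin '[0,0,0,0,0]'

```text
t: 28.25
tcp_pos: [0.4104, -0.1754, 0.0114]
ee_rot: [-0.002, 0.711, 0.703, -0.0]
ft_force: [0.4, -0.3, 0.3]
grip_width: 0.0912
gripper_force: 0.0
```

apply_moves --jaw '[1,0,-0.4,-0.4,-0.4]' --pt "0 0 0" --pt "0 0 0" --pt "0 0 0" --pt "0 0 0" --pt "0 0 0" --spin '[0,0,0,0,0]'

```text
t: 28.75
tcp_pos: [0.4115, -0.1762, 0.014]
ee_rot: [0.001, 0.711, 0.703, 0.0]
ft_force: [-0.5, 0.3, 0.3]
grip_width: 0.0621
gripper_force: 0.0
```

apply_moves --jaw '[-0.4,-0.4,-0.4,-0.4,-0.4]' --pt "0 0 0" --pt "0 0 0" --pt "0 0 0" --pt "0 0 0" --pt "0 0 0" --spin '[0,0,0,0,0]'

```text
t: 29.25
tcp_pos: [0.4112, -0.1761, 0.0134]
ee_rot: [0.0, 0.711, 0.703, 0.0]
ft_force: [0.3, 0.5, 3.9]
grip_width: 0.039
gripper_force: 35.0
```

apply_moves --jaw '[-0.4,-0.4,-0.4,-0.4,-0.4]' --pt "0 0 -0.04" --pt "0 0 -0.08" --pt "0 0 -0.12" --pt "0 0 -0.14" --pt "0 0 -0.14" --spin '[0,0,0,0,0]'

```text
t: 29.75
tcp_pos: [0.4124, -0.1767, 0.1557]
ee_rot: [0.002, 0.711, 0.703, 0.001]
ft_force: [0.5, 0.1, -1.5]
grip_width: 0.0396
gripper_force: 35.0
```

```bash
python3 held.py puck0 .0175 .6445 -.1537 .15 89.4 g2.png
```

```text
t 29.75 tcp [ 0.4124 -0.1767  0.1557] yaw 89.4 tilt [ 0.004 -0.002 -1.   ] w 0.0396 F [ 0.5  0.1 -1.5]
  offset [0.0255, 0.2318, 0.0066] spin 0.0
puck0 0.66 [318. 308.] bb 272 261 363 348 tool xy of loc at top [0.0074 0.0009] top/bottom edge [0.028  0.0008] [-0.0115  0.0008]
puck0 0.53 [349.   0.] bb 337 0 361 4 tool xy of loc at top [0.1205 0.0113] top/bottom edge [0.1205 0.0114] [0.1193 0.0114]
puck0 0.38 [565. 416.] bb 537 387 592 447 tool xy of loc at top [-0.0468  0.1138] top/bottom edge [-0.0314  0.111 ] [-0.0642  0.1168]
orange [601.   10.5] [568, 0, 68, 22, 1410] tool@top c [0.1175 0.0967] rows 0.1207 0.114 world z.03 [ 0.6007 -0.0267]
orange [575.1  71.5] [569, 68, 13, 8, 89] tool@top c [0.0984 0.0915] rows 0.0996 0.097 world z.03 [ 0.5901 -0.0635]
orange [591.6  71.4] [586, 68, 12, 8, 86] tool@top c [0.0985 0.0973] rows 0.0996 0.097 world z.03 [ 0.6014 -0.0636]
orange [608.4  71.4] [603, 68, 12, 8, 87] tool@top c [0.0985 0.1032] rows 0.0996 0.097 world z.03 [ 0.6129 -0.0637]
orange [581.2 127.3] [550, 115, 64, 25, 1439] tool@top c [0.0796 0.0972] rows 0.0839 0.0751 world z.
[... 154 characters left out ...]
82.4] [567, 180, 11, 6, 63] tool@top c [0.0595 0.0974] rows 0.0604 0.0581 world z.03 [ 0.6008 -0.139 ]
orange [587.2 182.5] [582, 180, 11, 6, 62] tool@top c [0.0594 0.1033] rows 0.0604 0.0581 world z.03 [ 0.6122 -0.1392]
orange [562.6 230.4] [534, 220, 59, 22, 1207] tool@top c [0.0407 0.0972] rows 0.0448 0.0359 world z.03 [ 0.6001 -0.1754]
orange [326.6 328.6] [324, 314, 6, 31, 180] tool@top c [-0.0022  0.0046] rows 0.0046 -0.01 world z.03 [ 0.4203 -0.2563]
green [622.2 203.1] [601, 173, 39, 57, 1754] tool@top c [0.0515 0.1184] rows 0.063 0.0408 world z.03 [ 0.6412 -0.1547]
green [317.8 312.9] [273, 284, 91, 65, 2715] tool@top c [0.0051 0.0009] rows 0.0181 -0.012 world z.03 [ 0.4132 -0.2421]
```

apply_moves --jaw '[-0.4,-0.4,-0.4,-0.4,-0.4]' --pt "0.026 0.2318 0" --pt "0.026 0.2318 0" --pt "0.026 0.2318 0" --pt "0.026 0.2318 0" --pt "0.026 0.2318 0" --spin '[0,0,0,0,0]'

```text
t: 30.35
tcp_pos: [0.6453, -0.1515, 0.1505]
ee_rot: [-0.001, 0.711, 0.704, -0.0]
ft_force: [0.7, -0.3, -0.9]
grip_width: 0.0391
gripper_force: 35.0
```

apply_moves --jaw '[-0.4,-0.4,-0.4,-0.4,-0.4]' --pt "0 0 0.04" --pt "0 0 0.06" --pt "0 0 0.06" --pt "0 0 0.06" --pt "0 0 0.06" --spin '[0,0,0,0,0]'

```text
t: 30.85
tcp_pos: [0.6436, -0.1527, 0.0941]
ee_rot: [0.0, 0.711, 0.703, 0.0]
ft_force: [-0.2, 0.1, -1.2]
grip_width: 0.0392
gripper_force: 35.0
```

```bash
python3 held.py puck0 .0175 .6445 -.153 .043 89.4 g3.png|grep -v orange; python3 -c "
import cv2; cv2.imwrite('pics/g3c.png',cv2.imread('pics/g3.png')[150:450,150:550])"
```

```text
t 30.85 tcp [ 0.6436 -0.1527  0.0941] yaw 89.39 tilt [ 0.001 -0.    -1.   ] w 0.0392 F [-0.2  0.1 -1.2]
  offset [-0.0002, 0.0008, 0.0511] spin -0.0001
puck0 0.96 [319. 309.] bb 272 261 363 348 tool xy of loc at top [0.0069 0.0015] top/bottom edge [0.028  0.0007] [-0.0115  0.0007]
green [312.   29.4] [270, 0, 84, 67, 4724] tool@top c [ 0.1117 -0.0011] rows 0.1205 0.0998 world z.03 [ 0.6429 -0.0244]
green [311.2 252. ] [278, 232, 71, 47, 2001] tool@top c [ 0.0318 -0.0017] rows 0.04 0.0203 world z.03 [ 0.6407 -0.1467]
green [317.9 312.2] [273, 282, 91, 67, 2823] tool@top c [0.0054 0.001 ] rows 0.019 -0.0119 world z.03 [ 0.6444 -0.1871]
```

View pics/g3c.png

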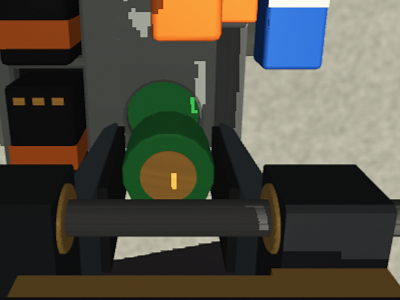

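In the crop the puck is about 1.5 mm to the right of the nest below it: nest centre column ≈165, puck ≈169. I'll shift slightly and lower.

apply_moves --jaw '[-0.4,-0.4,-0.4,-0.4,-0.4]' --pt "0 -0.0012 0.015" --pt "0 -0.0012 0.03" --pt "0 -0.0012 0.036" --pt "0 -0.0012 0.041" --pt "0 -0.0012 0.045" --spin '[0,0,0,0,0]'

```text
t: 31.45
tcp_pos: [0.6422, -0.1525, 0.0482]
ee_rot: [0.0, 0.711, 0.703, 0.0]
ft_force: [-0.3, -0.3, -2.2]
grip_width: 0.0391
gripper_force: 35.0
```

apply_moves --jaw '[-0.4,-0.4,-0.4,-0.4]' --pt "0 0 0.003" --pt "0 0 0.006" --pt "0 0 0.006" --pt "0 0 0.006" --spin '[0,0,0,0]'

```text
t: 31.85
tcp_pos: [0.6423, -0.1526, 0.0433]
ee_rot: [0.0, 0.711, 0.703, 0.0]
ft_force: [-3.6, 1.0, 10.9]
grip_width: 0.0391
gripper_force: 35.0
```

apply_moves --jaw '[0.2,0.2,0.2,0.2,0.2]' --pt "0 0 0" --pt "0 0 0" --pt "0 0 0" --pt "0 0 -0.03" --pt "0 0 -0.08" --spin '[0,0,0,0,0]'

```text
t: 32.35
tcp_pos: [0.64, -0.1518, 0.1202]
ee_rot: [-0.003, 0.711, 0.703, -0.001]
ft_force: [0.4, -0.8, 0.5]
grip_width: 0.0552
gripper_force: 0.0
```

apply_moves --jaw '[0.2,1,1,1,1]' --pt "0 0 -0.05" --pt "0.13 -0.17 -0.06" --pt "0.13 -0.17 -0.06" --pt "0.13 -0.17 -0.06" --pt "0.13 -0.17 -0.06" --spin '[0,0,0,0,0]'

```text
t: 32.85
tcp_pos: [0.4829, -0.0285, 0.1818]
ee_rot: [0.0, 0.711, 0.703, 0.0]
ft_force: [0.3, -0.0, 0.4]
grip_width: 0.084
gripper_force: 0.0
```

apply_moves --jaw '[1,1,1,1,1]' --pt "0.035 -0.045 0" --pt "0.035 -0.045 0" --pt "0.035 -0.045 0" --pt "0.035 -0.045 0" --pt "0.035 -0.045 0" --spin '[0,0,0,0,0]'

```text
t: 33.35
tcp_pos: [0.4413, 0.0053, 0.1817]
ee_rot: [0.0, 0.711, 0.703, 0.0]
ft_force: [-0.6, -0.0, 1.6]
grip_width: 0.0914
gripper_force: 0.0
```

```bash
python3 pk.py puck0 .439 .0065 89.4 i.png
```

```text
t 33.35 tcp [0.4413 0.0053 0.1817] yaw 89.36 tilt [ 0.001 -0.    -1.   ] w 0.0914 F [-0.6 -0.   1.6]
  offset [0.0012, -0.0025, 0.1687] spin -0.0002
puck0 0.83 [314. 223.] rect 438.1 7.8 43 39 long yaw 89.4 circ 438 8 22
puck0 0.51 [544. 253.] rect 611.5 -43.6 127 138 long yaw 179.4 circ 612 -27 83
orange
   [496.  286.4] 869 [ 0.5953 -0.0492] bb [471 277  51  19]
green
   [312.8 225.6] 985 [0.4383 0.0064] bb [290 204  47  46]
   [559.8 256.3] 1716 [ 0.6458 -0.0225] bb [536 233  48  48]
```

apply_moves --jaw '[1,1,1,1,1]' --pt "0.0007 -0.0028 0.04" --pt "0.0007 -0.0028 0.09" --pt "0.0007 -0.0028 0.135" --pt "0.0007 -0.0028 0.16" --pt "0.0007 -0.0028 0.1685" --spin '[0,0,0,0,0]'

```text
t: 33.95
tcp_pos: [0.4363, 0.0065, 0.0108]
ee_rot: [-0.001, 0.711, 0.703, -0.001]
ft_force: [0.9, 0.9, 0.0]
grip_width: 0.091
gripper_force: 0.0
```

apply_moves --jaw '[1,0,-0.4,-0.4,-0.4]' --pt "0 0 0" --pt "0 0 0" --pt "0 0 0" --pt "0 0 0" --pt "0 0 0" --spin '[0,0,0,0,0]'

```text
t: 34.45
tcp_pos: [0.4377, 0.0067, 0.0139]
ee_rot: [0.001, 0.711, 0.703, 0.0]
ft_force: [-0.1, -0.9, -0.2]
grip_width: 0.0624
gripper_force: 0.0
```

apply_moves --jaw '[-0.4,-0.4,-0.4,-0.4,-0.4]' --pt "0 0 0" --pt "0 0 0" --pt "0 0 0" --pt "0 0 0" --pt "0 0 0" --spin '[0,0,0,0,0]'

```text
t: 34.95
tcp_pos: [0.4372, 0.0068, 0.0132]
ee_rot: [0.0, 0.711, 0.703, 0.0]
ft_force: [-0.4, 0.8, 4.9]
grip_width: 0.0393
gripper_force: 35.0
```

apply_moves --jaw '[-0.4,-0.4,-0.4,-0.4,-0.4]' --pt "0 0 -0.04" --pt "0 0 -0.08" --pt "0 0 -0.12" --pt "0 0 -0.14" --pt "0 0 -0.14" --spin '[0,0,0,0,0]'

```text
t: 35.45
tcp_pos: [0.4385, 0.0066, 0.1555]
ee_rot: [0.002, 0.711, 0.703, 0.001]
ft_force: [-0.3, 0.6, -2.1]
grip_width: 0.0391
gripper_force: 35.0
```

```bash
python3 held.py puck0 .0175 .643 -.0208 .15 89.4 j.png|grep -v orange
```

```text
t 35.45 tcp [0.4385 0.0066 0.1555] yaw 89.4 tilt [ 0.005 -0.001 -1.   ] w 0.0391 F [-0.3  0.6 -2.1]
  offset [-0.0253, 0.2047, 0.0065] spin -0.0
puck0 0.92 [319. 310.] bb 272 262 362 348 tool xy of loc at top [0.0062 0.0015] top/bottom edge [0.0276 0.0008] [-0.0115  0.0008]
puck0 0.62 [561. 418.] bb 537 394 587 446 tool xy of loc at top [-0.0477  0.112 ] top/bottom edge [-0.035   0.1107] [-0.0636  0.1157]
green [580.9 268.1] [556, 243, 51, 51, 1928] tool@top c [0.0248 0.1075] rows 0.0354 0.0135 world z.03 [ 0.6456 -0.0224]
green [317.9 313.3] [273, 284, 91, 65, 2683] tool@top c [0.0049 0.0009] rows 0.0181 -0.0119 world z.03 [ 0.4394 -0.0588]
green [565.9 424.8] [548, 414, 41, 34, 462] tool@top c [-0.0516  0.115 ] rows -0.0457 -0.0647 world z.03 [ 0.6585 -0.1702]
```

apply_moves --jaw '[-0.4,-0.4,-0.4,-0.4,-0.4]' --pt "-0.025 0.205 0" --pt "-0.025 0.205 0" --pt "-0.025 0.205 0" --pt "-0.025 0.205 0" --pt "-0.025 0.205 0" --spin '[0,0,0,0,0]'

```text
t: 36.05
tcp_pos: [0.6461, -0.0213, 0.1505]
ee_rot: [0.0, 0.711, 0.703, 0.0]
ft_force: [-0.3, 0.4, -0.5]
grip_width: 0.0389
gripper_force: 35.0
```

apply_moves --jaw '[-0.4,-0.4,-0.4,-0.4,-0.4]' --pt "0 0 0.04" --pt "0 0 0.06" --pt "0 0 0.06" --pt "0 0 0.06" --pt "0 0 0.06" --spin '[0,0,0,0,0]'

```text
t: 36.55
tcp_pos: [0.6424, -0.0204, 0.094]
ee_rot: [0.0, 0.711, 0.703, 0.0]
ft_force: [-0.1, 0.4, -0.7]
grip_width: 0.0391
gripper_force: 35.0
```

```bash
python3 held.py puck0 .0175 .6432 -.0209 .043 89.4 k.png|grep -v orange; python3 -c "
import cv2; cv2.imwrite('pics/kc.png',cv2.imread('pics/k.png')[150:450,150:550])"
```

```text
t 36.55 tcp [ 0.6424 -0.0204  0.094 ] yaw 89.4 tilt [ 0.001 -0.    -1.   ] w 0.0391 F [-0.1  0.4 -0.7]
  offset [-0.0005, 0.0008, 0.051] spin -0.0
puck0 0.59 [319. 309.] bb 272 262 363 349 tool xy of loc at top [0.0071 0.0015] top/bottom edge [0.0276 0.0008] [-0.0119  0.0008]
green [317.2 252.3] [282, 232, 71, 45, 1974] tool@top c [0.0317 0.0007] rows 0.04 0.0211 world z.03 [ 0.6431 -0.0146]
green [317.9 313.3] [273, 284, 91, 65, 2693] tool@top c [0.0049 0.0009] rows 0.0181 -0.0119 world z.03 [ 0.6431 -0.0556]
```

View pics/kc.png

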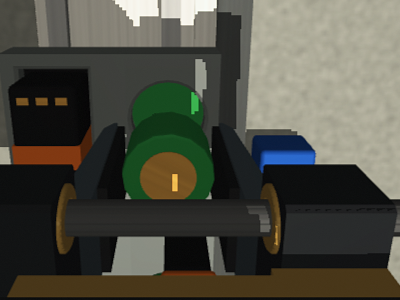

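Puck and nest are lined up (crop columns 168 and 169). Lowering.

apply_moves --jaw '[-0.4,-0.4,-0.4,-0.4,-0.4]' --pt "-0.0003 0 0.015" --pt "-0.0003 0 0.03" --pt "-0.0003 0 0.036" --pt "-0.0003 0 0.041" --pt "-0.0003 0 0.045" --spin '[0,0,0,0,0]'

```text
t: 37.15
tcp_pos: [0.6418, -0.0207, 0.0475]
ee_rot: [-0.0, 0.711, 0.703, -0.0]
ft_force: [-0.0, -0.6, -1.4]
grip_width: 0.039
gripper_force: 35.0
```

apply_moves --jaw '[-0.4,-0.4,-0.4,-0.4]' --pt "0 0 0.003" --pt "0 0 0.006" --pt "0 0 0.006" --pt "0 0 0.006" --spin '[0,0,0,0]'

```text
t: 37.55
tcp_pos: [0.6421, -0.0207, 0.0432]
ee_rot: [0.0, 0.711, 0.703, 0.0]
ft_force: [-3.9, 0.6, 11.8]
grip_width: 0.039
gripper_force: 35.0
```

apply_moves --jaw '[0.2,0.2,0.2,0.2,0.2]' --pt "0 0 0" --pt "0 0 0" --pt "0 0 0" --pt "0 0 -0.03" --pt "0 0 -0.08" --spin '[0,0,0,0,0]'

```text
t: 38.05
tcp_pos: [0.6399, -0.0205, 0.1202]
ee_rot: [-0.002, 0.711, 0.703, -0.002]
ft_force: [0.6, 0.2, 0.2]
grip_width: 0.0547
gripper_force: 0.0
```

apply_moves --jaw '[0.2,1,1,1,1]' --pt "0 0 -0.05" --pt "-0.066 0.009 -0.1" --pt "-0.066 0.009 -0.1" --pt "-0.066 0.009 -0.1" --pt "-0.066 0.009 -0.1" --spin '[0,0,0,0,0]'

```text
t: 38.55
tcp_pos: [0.6501, -0.087, 0.2221]
ee_rot: [0.0, 0.711, 0.703, 0.0]
ft_force: [-0.4, 0.2, -0.1]
grip_width: 0.0836
gripper_force: 0.0
```

apply_moves --jaw '[1,1,1]' --pt "0 0 0" --pt "0 0 0" --pt "0 0 0" --spin '[0,0,0]'

```text
t: 38.85
tcp_pos: [0.6499, -0.0859, 0.2214]
ee_rot: [-0.001, 0.71, 0.704, -0.0]
ft_force: [-0.1, -1.1, -0.7]
grip_width: 0.0915
gripper_force: 0.0
```

```bash
python3 - <<'E'
from h import *
tgt(.651,-.087,.072,89.4)
s=get_state();p=grab_frame('wrist'); save(p,'l.png')
q=grab_frame('side'); save(q,'l2.png')
a=cv2.imread('pics/l.png'); b=cv2.resize(cv2.imread('pics/l2.png')[190:360,270:430],None,fx=2.82,fy=2.82)
cv2.imwrite('pics/l3.png',cv2.resize(np.hstack([a[:,150:500],b[:480]]),None,fx=.98,fy=.98))
print('orange');blobs(p,(5,120,120),(25,255,255),s,.107,100)
print('blue',end='');blobs(p,(100,150,80),(125,255,255),s,.03,40)
E
```

```text
t 38.85 tcp [ 0.6499 -0.0859  0.2214] yaw 89.45 tilt [-0.001  0.    -1.   ] w 0.0915 F [-0.1 -1.1 -0.7]
  offset [-0.0011, 0.0013, 0.1494] spin 0.0003Traceback (most recent call last):
  File "<stdin>", line 6, in <module>
    return _nx.concatenate(arrs, 1, dtype=dtype, casting=casting)
           ~~~~~~~~~~~~~~~^^^^^^^^^^^^^^^^^^^^^^^^^^^^^^^^^^^^^^^
ValueError: all the input array dimensions except for the concatenation axis must match exactly, but along dimension 0, the array at index 0 has size 480 and the array at index 1 has size 479
```

```bash
python3 - <<'E'
from h import *
a=cv2.imread('pics/l.png'); b=cv2.resize(cv2.imread('pics/l2.png')[190:360,270:430],(400,480))
cv2.imwrite('pics/l4.png',np.hstack([a[:,150:540],b]))
s=get_state();p=grab_frame('wrist')
print('orange');blobs(p,(5,120,120),(25,255,255),s,.107,100)
print('blue');blobs(p,(100,150,80),(125,255,255),s,.03,40)
E
```

```text
orange
   [400.7  18.9] 197 [0.7047 0.0579] bb [381   6  45  24]
   [307.  146.3] 692 [ 0.6441 -0.0199] bb [292 132  30  30]
   [623.9 243.6] 392 [ 0.8767 -0.0918] bb [602 137  38 178]
   [225.3 162. ] 770 [ 0.5871 -0.03  ] bb [203 154  46  18]
   [354.6 220. ] 499 [ 0.6778 -0.0721] bb [343 210  24  22]
   [319.5 239.3] 852 [ 0.6522 -0.0864] bb [302 227  36  26]
   [232.4 242.2] 669 [ 0.588  -0.0881] bb [210 235  45  16]
   [309.9 297.9] 521 [ 0.6444 -0.1332] bb [297 286  27  25]
   [238.3 314. ] 573 [ 0.5885 -0.1462] bb [219 307  39  15]
blue
   [393.1 193. ] 1585 [ 0.7191 -0.0654] bb [373 173  41  41]
   [390.6 239.3] 1350 [ 0.7187 -0.1088] bb [372 220  39  38]
```

View pics/l4.png

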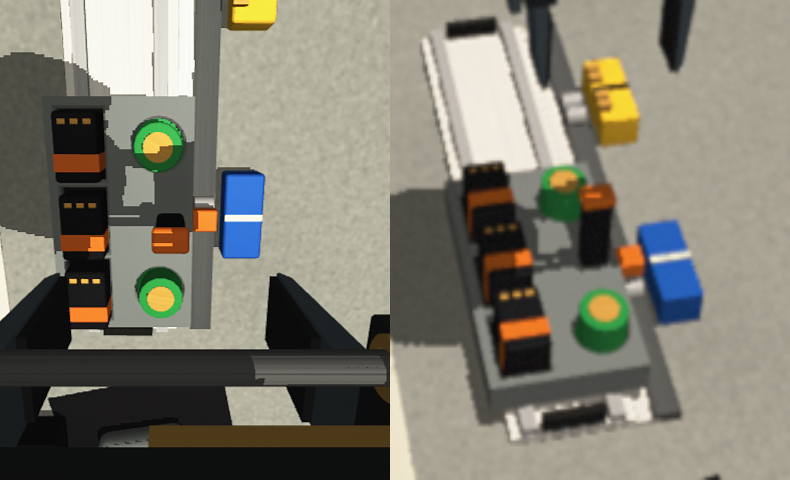

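The left view and the side crop show all five seated upright: packs at left, pucks at (158,147) and (160,298). The pointer is at the blue stripe. I'll grip the handle and slide to the yellow station.

apply_moves --jaw '[0.3,0.3,0.3,0.3,0.3]' --pt "-0.0005 0.002 0" --pt "-0.0005 0.002 0.04" --pt "-0.0005 0.002 0.08" --pt "-0.0005 0.002 0.12" --pt "-0.0005 0.002 0.147" --spin '[0,0,0,0,0]'

```text
t: 39.5
tcp_pos: [0.6513, -0.0871, 0.0725]
ee_rot: [-0.001, 0.711, 0.703, -0.001]
ft_force: [-0.6, -0.7, 0.2]
grip_width: 0.0598
gripper_force: 0.0
```

apply_moves --jaw '[-0.6,-0.8,-0.8,-0.8,-0.8]' --pt "0 0 0" --pt "0 0 0" --pt "0 0 0" --pt "0 0 0" --pt "0 0 0" --spin '[0,0,0,0,0]' --grip_force 40

```text
t: 40.0
tcp_pos: [0.6514, -0.0873, 0.0767]
ee_rot: [-0.0, 0.711, 0.703, -0.0]
ft_force: [-9.2, 1.1, 12.2]
grip_width: 0.0273
gripper_force: 40.0
```

apply_moves --jaw '[-0.8,-0.8]' --pt "0 0 0" --pt "0 0 0" --spin '[0,0]'

```text
t: 40.2
tcp_pos: [0.6514, -0.0872, 0.0767]
ee_rot: [-0.0, 0.711, 0.703, -0.0]
ft_force: [-9.3, 1.6, 10.7]
grip_width: 0.0275
gripper_force: 40.0
```

apply_moves --jaw '[-0.8,-0.8,-0.8,-0.8,-0.8]' --pt "0.01 0 0" --pt "0.025 0 0" --pt "0.045 0 0" --pt "0.065 0 0" --pt "0.085 0 0" --spin '[0,0,0,0,0]'

```text
t: 40.7
tcp_pos: [0.6524, -0.0019, 0.0768]
ee_rot: [0.0, 0.711, 0.703, -0.0]
ft_force: [-7.9, -2.0, 9.9]
grip_width: 0.0276
gripper_force: 40.0
```

apply_moves --jaw '[-0.8,-0.8,-0.8,-0.8,-0.8]' --pt "0.02 0 0" --pt "0.04 0 0" --pt "0.06 0 0" --pt "0.075 0 0" --pt "0.085 0 0" --spin '[0,0,0,0,0]'

```text
t: 41.2
tcp_pos: [0.6533, 0.0838, 0.0767]
ee_rot: [-0.0, 0.711, 0.704, -0.0]
ft_force: [-8.2, -2.2, 9.6]
grip_width: 0.0276
gripper_force: 40.0
```

apply_moves --jaw '[-0.8,-0.8,-0.8,-0.8,-0.8]' --pt "0.01 0 0" --pt "0.02 0 0" --pt "0.03 0 0" --pt "0.03 0 0" --pt "0.03 0 0" --spin '[0,0,0,0,0]'

```text
t: 41.7
tcp_pos: [0.6536, 0.1133, 0.0767]
ee_rot: [-0.0, 0.711, 0.704, 0.0]
ft_force: [-8.9, 2.9, 10.2]
grip_width: 0.0273
gripper_force: 40.0
```

```bash
python3 -c "
from h import *
tgt(.652,.113,.074,89.4)"
```

```text
t 41.7 tcp [0.6536 0.1133 0.0767] yaw 89.43 tilt [-0.  0. -1.] w 0.0273 F [-8.9  2.9 10.2]
  offset [-0.0004, -0.0016, 0.0027] spin 0.0001
```

apply_moves --jaw '[0.3,0.3,0.3,0.3,0.3]' --pt "0 0 0" --pt "0 0 0" --pt "0 0 0" --pt "0 0 0" --pt "0 0 -0.03" --spin '[0,0,0,0,0]'

```text
t: 42.2
tcp_pos: [0.6521, 0.1124, 0.1022]
ee_rot: [-0.002, 0.711, 0.703, -0.002]
ft_force: [0.6, -0.3, -0.2]
grip_width: 0.0592
gripper_force: 0.0
```

apply_moves --jaw '[0.3,0.3,0.3,0.3,0.3]' --pt "0 0 -0.05" --pt "0 0 -0.1" --pt "-0.02 -0.02 -0.15" --pt "-0.02 -0.02 -0.17" --pt "-0.02 -0.02 -0.17" --spin '[0,0,0,0,0]'

```text
t: 42.7
tcp_pos: [0.6355, 0.0924, 0.2799]
ee_rot: [0.002, 0.711, 0.703, 0.003]
ft_force: [0.4, 0.5, -0.5]
grip_width: 0.0592
gripper_force: 0.0
```

apply_moves --jaw '[0.3,0.3,0.3]' --pt "0 0 0" --pt "0 0 0" --pt "0 0 0" --spin '[0,0,0]'

```text
t: 43.0
tcp_pos: [0.6337, 0.093, 0.2738]
ee_rot: [-0.001, 0.711, 0.703, -0.001]
ft_force: [0.3, 0.0, 0.0]
grip_width: 0.059
gripper_force: 0.0
```

```bash
python3 - <<'E'
from h import *
tgt(.44,-.385,.25,89.4)
s=get_state();p=grab_frame('wrist'); save(p,'n.png')
print('yellow');blobs(p,(20,180,120),(32,255,255),s,.03,100)
print('orange z.04');blobs(p,(5,150,120),(18,255,255),s,.04,100)
print('green');blobs(p,(50,120,60),(85,255,255),s,.06,100)
for c in('scene','side'):
    q=grab_frame(c); save(q,'n_%s.png'%c)
    for d in trace(q,'start_tip')[:2]:
        print(c,d['p'],d['location'],[ray(q,d['location'],z)[:2].round(4) for z in(.12,.14,.15)])
    print('red');blobs(q,(0,180,100),(4,255,255),None,.14,30)
E
```

```text
t 43.0 tcp [0.6337 0.093  0.2738] yaw 89.41 tilt [-0.002 -0.    -1.   ] w 0.059 F [0.3 0.  0. ]
  offset [-0.48, -0.1887, 0.0243] spin 0.0
yellow
   [404.6 183.4] 2004 [0.7234 0.1151] bb [384 146  38  78]
orange z.04
   [258.  132.7] 666 [0.5771 0.1667] bb [237 125  42  17]
   [352.4 193.9] 1078 [0.6691 0.1064] bb [327 178  54  33]
   [261.3 204.6] 526 [0.5768 0.0964] bb [243 198  39  14]
   [264.1 270.4] 513 [0.5763 0.0253] bb [245 264  38  14]
green
   [328.2 117.4] 1007 [0.6445 0.1798] bb [307  95  44  47]
   [327.8 253.3] 769 [0.6438 0.0502] bb [308 231  42  44]
scene 0.83 [143.4, 316.1] [array([ 0.4358, -0.3809]), array([ 0.4501, -0.3847]), array([ 0.4572, -0.3865])]
scene 0.19 [371.1, 238.3] [array([0.6156, 0.076 ]), array([0.6262, 0.063 ]), array([0.6314, 0.0564])]
red
   [140.6 311. ] 103 [ 0.4366 -0.382 ] bb [135 306  12  11]
side 0.89 [269.6, 392.2] [array([ 0.4429, -0.3747]), array([ 0.4415, -0.3884]), array([ 0.4408, -0.3952])]
side 0.32 [319.1, 229.6] [array([ 0.6012, -0.0058]), array([ 0.5958, -0.0288]), array([ 0.5931, -0.0403])]
red
   [229.2 155.7] 862 [0.4457 0.2703] bb [212 127  29  61]
   [266.8 388.7] 201 [ 0.4382 -0.3813] bb [259 381  16  16]
```

The carrier is at the yellow station: y ≈ 0.113–0.115 against the stripe's 0.114. Next is the lever, whose ball is at about (0.437, −0.382, 0.14).

apply_moves --jaw '[-1,-1,-1,-1,-1]' --pt "-0.16 -0.083 0" --pt "-0.16 -0.083 0" --pt "-0.16 -0.083 0" --pt "-0.16 -0.083 0" --pt "-0.16 -0.083 0" --spin '[0,0,0,0,0]' --grip_force 10

```text
t: 43.75
tcp_pos: [0.5478, -0.0691, 0.2754]
ee_rot: [0.0, 0.712, 0.702, -0.0]
ft_force: [-0.2, 0.1, -0.2]
grip_width: 0.0223
gripper_force: 0.0
```

apply_moves --jaw '[-1,-1,-1,-1,-1]' --pt "-0.12 -0.126 0" --pt "-0.12 -0.126 0" --pt "-0.12 -0.126 0" --pt "-0.12 -0.126 0" --pt "-0.12 -0.126 0" --spin '[0,0,0,0,0]'

```text
t: 44.25
tcp_pos: [0.4206, -0.1862, 0.2754]
ee_rot: [0.0, 0.712, 0.702, -0.0]
ft_force: [0.9, 0.1, 0.0]
grip_width: 0.0009
gripper_force: 0.0
```

apply_moves --jaw '[-1,-1,-1,-1,-1]' --pt "-0.1 -0.04 0" --pt "-0.1 -0.04 0" --pt "-0.1 -0.04 0" --pt "-0.1 -0.04 0" --pt "-0.1 -0.04 0" --spin '[0,0,0,0,0]'

```text
t: 44.75
tcp_pos: [0.3818, -0.2835, 0.275]
ee_rot: [-0.0, 0.711, 0.704, 0.0]
ft_force: [-0.2, 0.4, -0.4]
grip_width: 0.0004
gripper_force: 0.0
```

```bash
python3 - <<'E'
from h import *
tgt(.385,-.382,.25,89.4)
s=get_state();p=grab_frame('wrist'); save(p,'q.png')
print('red');blobs(p,(0,150,60),(4,255,255),s,.142,30)
# triangulate ball from scene+side
A=[];B=[]
for n,uv in(('scene',(140.6,311.)),('side',(266.8,388.7))):
    q=grab_frame(n); T=T_of(q); o=T[:3,3]; d=ray(q,uv,0)-o; d/=np.linalg.norm(d); P=np.eye(3)-np.outer(d,d); A.append(P); B.append(P@o)
print(np.linalg.lstsq(np.vstack(A),np.hstack(B),rcond=None)[0].round(4))
# box yaw from black-box mask rows in wrist
for d in trace(p,'charger')[:1]:
    c=max(cv2.findContours(d['region'].astype(np.uint8),0,2)[0],key=cv2.contourArea).reshape(-1,2)
    w=np.array([ray(p,k,.05,s)[:2]*1000 for k in c],np.float32); print(d['p'],cv2.minAreaRect(w))
E
```

```text
t 44.75 tcp [ 0.3818 -0.2835  0.275 ] yaw 89.42 tilt [ 0.     0.001 -1.   ] w 0.0004 F [-0.2  0.4 -0.4]
  offset [-0.0985, 0.0042, 0.025] spin 0.0001
red
[ 0.438  -0.3824  0.1418]
0.73 ((472.5114440917969, -375.80426025390625), (129.8253936767578, 113.0616683959961), 89.57405853271484)
```

apply_moves --jaw '[-1,-1,-1,-1,-1]' --pt "-0.0985 0.002 0" --pt "-0.0985 0.002 0" --pt "-0.0985 0.002 0.05" --pt "-0.0985 0.002 0.1" --pt "-0.0985 0.002 0.1" --spin '[0,0,0,0,0]'

```text
t: 45.45
tcp_pos: [0.3802, -0.3798, 0.1703]
ee_rot: [-0.005, 0.711, 0.704, 0.001]
ft_force: [-0.9, 0.6, 0.5]
grip_width: 0.0005
gripper_force: 0.0
```

apply_moves --jaw '[-1,-1,-1,-1,-1]' --pt "0 0 0.03" --pt "0 0 0.046" --pt "0 0 0.046" --pt "0 0 0.046" --pt "0 0 0.046" --spin '[0,0,0,0,0]'

```text
t: 45.95
tcp_pos: [0.3829, -0.3836, 0.1312]
ee_rot: [0.001, 0.711, 0.704, -0.0]
ft_force: [-0.2, -0.3, -1.6]
grip_width: 0.0005
gripper_force: 0.0
```

apply_moves --jaw '[-1,-1,-1,-1,-1]' --pt "0 0.015 0" --pt "0 0.03 0" --pt "0 0.045 0" --pt "0 0.06 0" --pt "0 0.075 0" --spin '[0,0,0,0,0]'

```text
t: 46.45
tcp_pos: [0.4587, -0.3836, 0.1291]
ee_rot: [0.0, 0.711, 0.704, 0.0]
ft_force: [-1.3, -0.3, 0.2]
grip_width: 0.0007
gripper_force: 0.5
```

```bash
cat > lev.py <<'E'
from h import *
tgt(.488,-.382,.127,89.4)
A=[];B=[]
for n in('scene','side'):
    q=grab_frame(n); hsv=cv2.cvtColor(q['frame'],cv2.COLOR_RGB2HSV); m=cv2.inRange(hsv,(0,180,100),(4,255,255))
    k,l,st,c=cv2.connectedComponentsWithStats(m)
    pr=proj(q,(.475,-.382,.14)); i=min(range(1,k),key=lambda i:np.linalg.norm(c[i]-pr)+(1e3 if st[i,4]<15 else 0))
    print(n,c[i].round(1),st[i]); T=T_of(q); o=T[:3,3]; d=ray(q,c[i],0)-o; d/=np.linalg.norm(d); P=np.eye(3)-np.outer(d,d); A.append(P); B.append(P@o)
print('ball',np.linalg.lstsq(np.vstack(A),np.hstack(B),rcond=None)[0].round(4))
E
python3 lev.py
```

```text
t 46.45 tcp [ 0.4587 -0.3836  0.1291] yaw 89.42 tilt [ 0. -0. -1.] w 0.0007 F [-1.3 -0.3  0.2]
  offset [0.0019, 0.0293, 0.0021] spin 0.0001
scene [396.2 169.8] [393 164   8  12  28]
side [298.5 382.6] [292 376  13  13 124]
ball [ 0.5553 -0.0455  0.1043]
```

apply_moves --jaw '[-1,-1,-1,-1,-1]' --pt "0 0.01 0" --pt "0 0.02 0" --pt "0 0.026 0" --pt "0 0.026 0" --pt "0 0.026 0" --spin '[0,0,0,0,0]'

```text
t: 47.05
tcp_pos: [0.483, -0.384, 0.1291]
ee_rot: [-0.0, 0.711, 0.703, -0.0]
ft_force: [0.0, 0.2, 0.8]
grip_width: 0.0007
gripper_force: 0.0
```

apply_moves --jaw '[-1,-1,-1]' --pt "0 0.003 0" --pt "0 0.005 0" --pt "0 0.005 0" --spin '[0,0,0]'

```text
t: 47.35
tcp_pos: [0.4882, -0.3841, 0.1292]
ee_rot: [0.0, 0.711, 0.703, 0.0]
ft_force: [0.7, 0.5, 0.2]
grip_width: 0.0003
gripper_force: 0.0
```

apply_moves --jaw '[-1,-1,-1,-1]' --pt "0 0.002 0" --pt "0 0.004 0" --pt "0 0.004 0" --pt "0 0.004 0" --spin '[0,0,0,0]'

```text
t: 47.75
tcp_pos: [0.4901, -0.384, 0.1289]
ee_rot: [-0.002, 0.711, 0.703, -0.001]
ft_force: [-13.8, -1.5, 5.0]
grip_width: 0.0002
gripper_force: 7.5
```

```bash
python3 lev.py; python3 - <<'E'
from h import *
q=grab_frame('scene');print('scene red');blobs(q,(0,150,60),(4,255,255),None,.142,10)
E
```

```text
t 47.75 tcp [ 0.4901 -0.384   0.1289] yaw 89.39 tilt [-0.004  0.001 -1.   ] w 0.0002 F [-13.8  -1.5   5. ]
  offset [0.002, -0.0021, 0.0019] spin -0.0
scene [401.9 167.9] [399 164   7   8  16]
side [316.4 382.2] [311 375  12  15 154]
ball [ 0.5863 -0.0783  0.1503]
scene red
   [397.3 153.2] 1126 [0.4934 0.2994] bb [383 124  29  57]
```

Stop reached, with 14 N at x 0.490. I'll back off, lift away and check the lever and carrier.

apply_moves --jaw '[-1,-1,-1,-1,-1]' --pt "0 -0.03 0" --pt "0 -0.07 0" --pt "0 -0.1 -0.02" --pt "0 -0.1 -0.06" --pt "0 -0.1 -0.1" --spin '[0,0,0,0,0]'

```text
t: 48.4
tcp_pos: [0.391, -0.3828, 0.2303]
ee_rot: [-0.001, 0.711, 0.703, 0.0]
ft_force: [0.3, 0.2, -0.2]
grip_width: 0.0002
gripper_force: 0.0
```

apply_moves --jaw '[-1,-1,-1,-1,-1]' --pt "0.05 0 -0.05" --pt "0.1 0 -0.1" --pt "0.12 0 -0.1" --pt "0.12 0 -0.1" --pt "0.12 0 -0.1" --spin '[0,0,0,0,0]'

```text
t: 48.9
tcp_pos: [0.3937, -0.2624, 0.3302]
ee_rot: [0.001, 0.71, 0.704, 0.0]
ft_force: [-0.1, -0.2, 0.0]
grip_width: 0.0007
gripper_force: 0.0
```

```bash
python3 lev.py; python3 - <<'E'
from h import *
q=grab_frame('scene');save(q,'z1.png');r=grab_frame('side');save(r,'z2.png')
a=cv2.imread('pics/z1.png');b=cv2.imread('pics/z2.png')
cv2.imwrite('pics/z.png',np.hstack([cv2.resize(b[180:350,260:430],(400,400)),cv2.resize(b[350:480,230:360],(400,400))]))
for x in(.476-.0384,.476+.0384): print(proj(q,(x,-.3825,.142)),proj(r,(x,-.3825,.142)))
print('pointer/cap');blobs(r,(5,120,120),(18,255,255),None,.04,20,box=(280,180,420,340))
print('yellow');blobs(r,(20,150,120),(32,255,255),None,.03,20,box=(330,180,420,340))
E
```

```text
t 48.9 tcp [ 0.3937 -0.2624  0.3302] yaw 89.5 tilt [ 0.002 -0.002 -1.   ] w 0.0007 F [-0.1 -0.2  0. ]
  offset [-0.1185, 0.0949, 0.2036] spin 0.0005
scene [163.4 335.6] [157 330  14  13 117]
side [315.2 381.7] [308 374  15  16 194]
ball [ 0.5133 -0.3832  0.1412]
[140.38022595 310.94228482] [266.44061629 388.63062772]
[163.90617607 335.66678866] [315.76330421 380.70398694]
pointer/cap
   [328.1 198. ] 112 [0.6688 0.197 ] bb [317 195  21   8]
   [293.8 201. ] 73 [0.5856 0.2006] bb [286 198  17   6]
   [350.8 215.3] 26 [0.7061 0.1226] bb [348 213   6   6]
   [299.  218.6] 83 [0.5854 0.1328] bb [291 216  17   6]
   [343.6 220.8] 82 [0.6848 0.1063] bb [338 217  11   9]
   [354.5 224.4] 35 [0.7063 0.0892] bb [352 221   6   8]
   [332.7 232.5] 44 [0.6507 0.0704] bb [328 230  10   6]
   [304.4 237.8] 92 [0.5847 0.0644] bb [296 235  18   7]
yellow
   [360.  226.6] 346 [0.7204 0.0907] bb [348 211  22  30]
```

View pics/z.png

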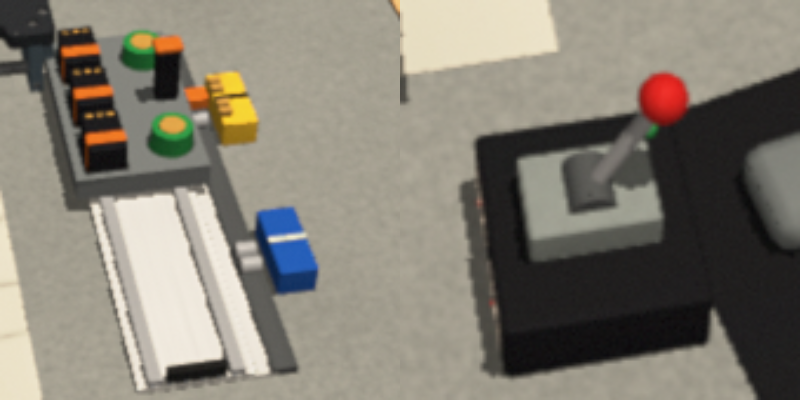

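The side crops show the loaded carrier with its pointer level with the yellow block's stripe, and the lever leaning fully away (ball x 0.513, expected 0.514). I'm handing the job in.

```bash
python3 -c "
from bench import *
print(finish_job())"
```

```text
the job is handed in; nothing more can be done
None
```

I handed the job in with all five batteries seated in nests of their own shape, the loaded carrier at the yellow charging station and the start lever thrown fully over last; the camera checks agreed, but the hand-in gave no verdict.

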